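Three tins of halva for the tea tray

ROBOT

A 6-joint arm with a two-finger parallel gripper is mounted at the origin on the work surface. World frame = base frame: x ahead of the robot, y to its left, z up, the work surface at z = 0. Lengths are in mm, angles in rad, forces in N, time in s.
With the tool pointing down it reaches from about 325 to 775 mm from the base axis. Payload 5.5 kg.
Tool frame: the origin (TCP) lies on the mounting face of the last link; the fingertips stand 173 mm ahead of it and the grasp point (between the pads) lies 155 mm ahead of it; z points along the fingers, y is the line along which they close (so a half turn about z gives the same grasp; the last joint's range is limited). The gripper opens to 85 mm and grips with 20 to 120 N. Pads are 22 mm wide; open, the fingers measure 114 mm over their backs; the gripper's body (76 mm by 85 mm) begins 54 mm behind the grasp point. The pads swing forward as they close: fully open they stand 13 mm farther back than shut.
Start: joints at [1.146, 0.091, 1.231, -0, 1.82, -0.057], TCP at [215.744, 559.886, 404.675] pointing down, gripper open.
Joint ranges: [-2.87, 2.87], [-0.86, 2.18], [0.17, 2.46], [-1.51, 4.65], [0.06, 2.69], [-2.65, 2.65]. Speed limits (rad/s): [2.57, 2.57, 3.01, 3.14, 3.14, 3.14].

INTERFACE

Orientations are given as a unit quaternion [x, y, z, w].
In Python, from bench import manip gives the robot as it stands.
- The arm moves only by the shell command python3 -m creep 'ROWS' [OPENING] [FORCE]. ROWS is JSON, a list of rows, each an object of numbers: "dx", "dy", "dz": the shift along the tool's x, y, z in m; "rx", "ry", "rz": the turn, a rotation vector about the tool's x, y, z in rad. A call has 1 to 20 rows; each row is the pose to reach, as a shift and turn from the pose commanded when the call began, along the tool's axes at that moment; what a row does not reach only later rows make up. A row lasts 1/12 s, in which the tool goes at most 41.7 mm and 7.16 degrees, less where a joint would pass 70% of its speed; a pose out of reach is approached as far as the arm can. A call with a gripper value outside its range is refused whole. OPENING is the closure in counts, from 0 (fully open) to 255 (shut), set as the call begins (- or left out, the last holds). The fingers move at their own pace and stop on an object; FORCE is the grip in N (left out, the last holds). Time passes only in rows, so rows that repeat a pose let the fingers close. It gives the time, the measured TCP pose, the force, the opening and the grip force at its end, in the units of the state.
- manip.state(): the state, without advancing time (a new reading comes with each control period).
- manip.capture(name): name is "side" or "top" or "wrist"; returns (picture, depth): 400x640x3 uint8, blue, green, red; 400x640 float32, mm along the optical axis (not along the pixel's ray), 0 where there is no reading.
- manip.camera_info(name): a dict with "fx", "fy", "cx", "cy" (pixels), "eye" and "rotation" of the camera in the world. Camera axes: x right, y up, looking along -z (the intrinsics and any distortion apply to the point x, -y, -z); pixel columns grow to the right and rows downward; lengths in mm; the calibration is good to about 2 mm. A picture is of the moment at which its call begins: read the wrist's pose just before it. camera_info takes no time and is no camera call; for the wrist camera it gives the pose at the moment of the call.
- manip.job_done(): hands the job in; it is judged then, once.
The state is a dict: "time": time; "joints": joint angles; "joint_velocities": joint speeds; "joint_torque": joint torques, N m; "tool_pos": TCP position; "ee_rot": TCP orientation; "force": force on the tool from outside, world axes, zero at the start; "moment": the same for the moment, N m; "finger_gap": finger opening in mm; "finger_force": force on a finger pad.
Only numpy, scipy, OpenCV 4.12 (cv2) and the standard library are available. Lean on these libraries where they do the work, as an engineer would, in place of code of your own. Each camera call takes 0.05 s, during which the arm holds its last target. There are 200 camera calls.

TASK

Draw the bolt of the crate's pull-out board, pull the board fully out, and slide exactly three of the flat tins off it, without lifting them, into the serving tray, so that they lie flat on its floor. Leave the board out with the bolt drawn, the other two tins and the red jar standing on it, the tea cup standing in the tray, and don't disturb the things on the table.

Things in the scene. Friction and masses are not known exactly. Their poses are not given: they have to be found in the camera images.
- crate: Teak crate on its side, fixed; 370 deep, 400 wide, 205 high, slatted roof. Origin: on the table at the centre of its open mouth; the crate extends to +x from there; -x is the way the mouth looks and the board slides out. z up. Its board passes through the bottom of the mouth
- board (a joint): Travel (m) of the pull-out board along the crate's -x: 0 home, 0.32 fully out at its stop. Held by the bolt; free, it slides stiffly (about 4 N), stays where left, and things on it ride along. Light wood, 210 wide (y), 15 thick, top 28 above the table, open below between runners at its edges. Its plain front edge has no lip and at home lies at crate x = -115 mm, 34 mm in front of the slot's centre
- slot (a point): Centre, at the height of the board's top, of the hand slot cut right through the board near its front edge, to hook fingers in from above: 38 mm in x by 110 mm in y, the table 28 mm below its top; the strip of board in front of it is 15 mm. Axes as the crate's; moves with the board
- bolt (a joint): Travel in m of the barrel bolt on the cleat at the board's -y edge, outside the mouth: the steel rod lies along y with its tip in a 14 mm notch in the board's edge. It slides to the crate's -y; about 0 is locked, clear of the board from 0.026, 0.035 is its stop. Friction about 2 N; stays where it is left
- bolt_knob (a point): Centre of the bolt's upright knob, 18 mm diameter and 26 high, its top 66 above the table; only a 10 mm stem, 20 long, is below it. Moves with the bolt. With the bolt home it is 135 mm to the crate's -y of the board's centre line and 75 mm in front of the mouth. Cleat and straps around it are below 28 mm
- tray: Aluminium serving tray, fixed, beyond the board's front end: 300 by 300 outside, walls 6 thick, rim 20 above the table, floor 6. Two thin carrying loops on its y sides rise to 40. Origin under its centre; its +x side faces the board (8 to 32 mm from the fully pulled-out board's edge, 8 mm below the board's top)
- tin1_mid (a point): Centre (21 mm above its underside) of flat round tin 1 of 5, all alike: plain aluminium, 90 mm diameter, 42 high, 0.15 to 0.31 kg, upright. At the start the tins and the jar stand on the board in the crate, in two columns (crate y about +53 and -53) and three rows (crate x about 50, 172 and 294 mm), in any order
- tin2_mid (a point): Centre (21 mm above its underside) of flat round tin 2 of 5, all alike: plain aluminium, 90 mm diameter, 42 high, 0.15 to 0.31 kg, upright. At the start the tins and the jar stand on the board in the crate, in two columns (crate y about +53 and -53) and three rows (crate x about 50, 172 and 294 mm), in any order
- tin3_mid (a point): Centre (21 mm above its underside) of flat round tin 3 of 5, all alike: plain aluminium, 90 mm diameter, 42 high, 0.15 to 0.31 kg, upright. At the start the tins and the jar stand on the board in the crate, in two columns (crate y about +53 and -53) and three rows (crate x about 50, 172 and 294 mm), in any order
- tin4_mid (a point): Centre (21 mm above its underside) of flat round tin 4 of 5, all alike: plain aluminium, 90 mm diameter, 42 high, 0.15 to 0.31 kg, upright. At the start the tins and the jar stand on the board in the crate, in two columns (crate y about +53 and -53) and three rows (crate x about 50, 172 and 294 mm), in any order
- tin5_mid (a point): Centre (21 mm above its underside) of flat round tin 5 of 5, all alike: plain aluminium, 90 mm diameter, 42 high, 0.15 to 0.31 kg, upright. At the start the tins and the jar stand on the board in the crate, in two columns (crate y about +53 and -53) and three rows (crate x about 50, 172 and 294 mm), in any order
- jar_mid (a point): Centre (35 mm above its underside) of the red plastic jar with a ribbed twist cap, 68 mm diameter, 70 high, in one of the six places on the board. Must stay standing on the board
- cup1_mid (a point): Centre of the clear glass tea cup that stands in the tray near its far (-x) rim; 58 mm diameter at the rim, 72 high. Must stay standing in the tray
- cup2_mid (a point): Centre of another such tea cup, on the table
- pot: Copper-coloured coffee pot on the table, 92 mm diameter, 88 high, origin under its centre; its handle runs 150 mm from the centre to its +x, rising to 118 mm
- mould: Grey six-well baking mould on the table, 165 (x) by 115 (y) by 32, origin under its centre
- teabox: Cardboard tea box on the table, 70 (x) by 125 (y) by 75 high, origin under its centre
- spoon: Steel spoon lying on the table, 160 along its x, origin under its middle
There are look-alikes about, which are no part of the job. What is shaped like the part that bears tin3_mid but blue or turquoise is not meant.

How it is judged (in metres and radians):
On the way, in this order (a step that is already met when the one before it is completed fails the run):
1. the bolt is drawn clear of the board (value of joint bolt above 0.028 m), for 0.1 s.
2. the board is pulled fully out, with the tins on it (value of joint board above 0.3 m), for 0.1 s.
At the end, for the whole second after the job is handed in: Exactly three of the five tins lie flat (within 0.1 rad) on the tray's floor inside its rim, the other two and the jar stand upright on the board, the tea cup stands upright in the tray, the bolt is drawn by at least 28 mm and the board is still out by at least 280 mm; the tins are at rest ((((x of tin1_mid in the frame of tray between -0.15 and 0.15 m and y of tin1_mid in the frame of tray between -0.15 and 0.15 m and height (world z) of tin1_mid below 0.036 m and angle between tin1_mid's own z axis and vertical below 0.1 rad) and (x of tin2_mid in the frame of tray between -0.15 and 0.15 m and y of tin2_mid in the frame of tray between -0.15 and 0.15 m and height (world z) of tin2_mid below 0.036 m and angle between tin2_mid's own z axis and vertical below 0.1 rad) and (x of tin3_mid in the frame of tray between -0.15 and 0.15 m and y of tin3_mid in the frame of tray between -0.15 and 0.15 m and height (world z) of tin3_mid below 0.036 m and angle between tin3_mid's own z axis and vertical below 0.1 rad) and (x of tin4_mid in the frame of slot between -0.04 and 0.45 m and y of tin4_mid in the frame of slot between -0.12 and 0.12 m and z of tin4_mid in the frame of slot above 0.015 m and angle between tin4_mid's own z axis and vertical below 0.1 rad) and (x of tin5_mid in the frame of slot between -0.04 and 0.45 m and y of tin5_mid in the frame of slot between -0.12 and 0.12 m and z of tin5_mid in the frame of slot above 0.015 m and angle between tin5_mid's own z axis and vertical below 0.1 rad)) or ((x of tin1_mid in the frame of tray between -0.15 and 0.15 m and y of tin1_mid in the frame of tray between -0.15 and 0.15 m and height (world z) of tin1_mid below 0.036 m and angle between tin1_mid's own z axis and vertical below 0.1 rad) and (x of tin2_mid in the frame of tray between -0.15 and 0.15 m and y of tin2_mid in the frame of tray between -0.15 and 0.15 m and height (world z) of tin2_mid below 0.036 m and angle between tin2_mid's own z axis and vertical below 0.1 rad) and (x of tin3_mid in the frame of slot between -0.04 and 0.45 m and y of tin3_mid in the frame of slot between -0.12 and 0.12 m and z of tin3_mid in the frame of slot above 0.015 m and angle between tin3_mid's own z axis and vertical below 0.1 rad) and (x of tin4_mid in the frame of tray between -0.15 and 0.15 m and y of tin4_mid in the frame of tray between -0.15 and 0.15 m and height (world z) of tin4_mid below 0.036 m and angle between tin4_mid's own z axis and vertical below 0.1 rad) and (x of tin5_mid in the frame of slot between -0.04 and 0.45 m and y of tin5_mid in the frame of slot between -0.12 and 0.12 m and z of tin5_mid in the frame of slot above 0.015 m and angle between tin5_mid's own z axis and vertical below 0.1 rad)) or ((x of tin1_mid in the frame of tray between -0.15 and 0.15 m and y of tin1_mid in the frame of tray between -0.15 and 0.15 m and height (world z) of tin1_mid below 0.036 m and angle between tin1_mid's own z axis and vertical below 0.1 rad) and (x of tin2_mid in the frame of tray between -0.15 and 0.15 m and y of tin2_mid in the frame of tray between -0.15 and 0.15 m and height (world z) of tin2_mid below 0.036 m and angle between tin2_mid's own z axis and vertical below 0.1 rad) and (x of tin3_mid in the frame of slot between -0.04 and 0.45 m and y of tin3_mid in the frame of slot between -0.12 and 0.12 m and z of tin3_mid in the frame of slot above 0.015 m and angle between tin3_mid's own z axis and vertical below 0.1 rad) and (x of tin4_mid in the frame of slot between -0.04 and 0.45 m and y of tin4_mid in the frame of slot between -0.12 and 0.12 m and z of tin4_mid in the frame of slot above 0.015 m and angle between tin4_mid's own z axis and vertical below 0.1 rad) and (x of tin5_mid in the frame of tray between -0.15 and 0.15 m and y of tin5_mid in the frame of tray between -0.15 and 0.15 m and height (world z) of tin5_mid below 0.036 m and angle between tin5_mid's own z axis and vertical below 0.1 rad)) or ((x of tin1_mid in the frame of tray between -0.15 and 0.15 m and y of tin1_mid in the frame of tray between -0.15 and 0.15 m and height (world z) of tin1_mid below 0.036 m and angle between tin1_mid's own z axis and vertical below 0.1 rad) and (x of tin2_mid in the frame of slot between -0.04 and 0.45 m and y of tin2_mid in the frame of slot between -0.12 and 0.12 m and z of tin2_mid in the frame of slot above 0.015 m and angle between tin2_mid's own z axis and vertical below 0.1 rad) and (x of tin3_mid in the frame of tray between -0.15 and 0.15 m and y of tin3_mid in the frame of tray between -0.15 and 0.15 m and height (world z) of tin3_mid below 0.036 m and angle between tin3_mid's own z axis and vertical below 0.1 rad) and (x of tin4_mid in the frame of tray between -0.15 and 0.15 m and y of tin4_mid in the frame of tray between -0.15 and 0.15 m and height (world z) of tin4_mid below 0.036 m and angle between tin4_mid's own z axis and vertical below 0.1 rad) and (x of tin5_mid in the frame of slot between -0.04 and 0.45 m and y of tin5_mid in the frame of slot between -0.12 and 0.12 m and z of tin5_mid in the frame of slot above 0.015 m and angle between tin5_mid's own z axis and vertical below 0.1 rad)) or ((x of tin1_mid in the frame of tray between -0.15 and 0.15 m and y of tin1_mid in the frame of tray between -0.15 and 0.15 m and height (world z) of tin1_mid below 0.036 m and angle between tin1_mid's own z axis and vertical below 0.1 rad) and (x of tin2_mid in the frame of slot between -0.04 and 0.45 m and y of tin2_mid in the frame of slot between -0.12 and 0.12 m and z of tin2_mid in the frame of slot above 0.015 m and angle between tin2_mid's own z axis and vertical below 0.1 rad) and (x of tin3_mid in the frame of tray between -0.15 and 0.15 m and y of tin3_mid in the frame of tray between -0.15 and 0.15 m and height (world z) of tin3_mid below 0.036 m and angle between tin3_mid's own z axis and vertical below 0.1 rad) and (x of tin4_mid in the frame of slot between -0.04 and 0.45 m and y of tin4_mid in the frame of slot between -0.12 and 0.12 m and z of tin4_mid in the frame of slot above 0.015 m and angle between tin4_mid's own z axis and vertical below 0.1 rad) and (x of tin5_mid in the frame of tray between -0.15 and 0.15 m and y of tin5_mid in the frame of tray between -0.15 and 0.15 m and height (world z) of tin5_mid below 0.036 m and angle between tin5_mid's own z axis and vertical below 0.1 rad)) or ((x of tin1_mid in the frame of tray between -0.15 and 0.15 m and y of tin1_mid in the frame of tray between -0.15 and 0.15 m and height (world z) of tin1_mid below 0.036 m and angle between tin1_mid's own z axis and vertical below 0.1 rad) and (x of tin2_mid in the frame of slot between -0.04 and 0.45 m and y of tin2_mid in the frame of slot between -0.12 and 0.12 m and z of tin2_mid in the frame of slot above 0.015 m and angle between tin2_mid's own z axis and vertical below 0.1 rad) and (x of tin3_mid in the frame of slot between -0.04 and 0.45 m and y of tin3_mid in the frame of slot between -0.12 and 0.12 m and z of tin3_mid in the frame of slot above 0.015 m and angle between tin3_mid's own z axis and vertical below 0.1 rad) and (x of tin4_mid in the frame of tray between -0.15 and 0.15 m and y of tin4_mid in the frame of tray between -0.15 and 0.15 m and height (world z) of tin4_mid below 0.036 m and angle between tin4_mid's own z axis and vertical below 0.1 rad) and (x of tin5_mid in the frame of tray between -0.15 and 0.15 m and y of tin5_mid in the frame of tray between -0.15 and 0.15 m and height (world z) of tin5_mid below 0.036 m and angle between tin5_mid's own z axis and vertical below 0.1 rad)) or ((x of tin1_mid in the frame of slot between -0.04 and 0.45 m and y of tin1_mid in the frame of slot between -0.12 and 0.12 m and z of tin1_mid in the frame of slot above 0.015 m and angle between tin1_mid's own z axis and vertical below 0.1 rad) and (x of tin2_mid in the frame of tray between -0.15 and 0.15 m and y of tin2_mid in the frame of tray between -0.15 and 0.15 m and height (world z) of tin2_mid below 0.036 m and angle between tin2_mid's own z axis and vertical below 0.1 rad) and (x of tin3_mid in the frame of tray between -0.15 and 0.15 m and y of tin3_mid in the frame of tray between -0.15 and 0.15 m and height (world z) of tin3_mid below 0.036 m and angle between tin3_mid's own z axis and vertical below 0.1 rad) and (x of tin4_mid in the frame of tray between -0.15 and 0.15 m and y of tin4_mid in the frame of tray between -0.15 and 0.15 m and height (world z) of tin4_mid below 0.036 m and angle between tin4_mid's own z axis and vertical below 0.1 rad) and (x of tin5_mid in the frame of slot between -0.04 and 0.45 m and y of tin5_mid in the frame of slot between -0.12 and 0.12 m and z of tin5_mid in the frame of slot above 0.015 m and angle between tin5_mid's own z axis and vertical below 0.1 rad)) or ((x of tin1_mid in the frame of slot between -0.04 and 0.45 m and y of tin1_mid in the frame of slot between -0.12 and 0.12 m and z of tin1_mid in the frame of slot above 0.015 m and angle between tin1_mid's own z axis and vertical below 0.1 rad) and (x of tin2_mid in the frame of tray between -0.15 and 0.15 m and y of tin2_mid in the frame of tray between -0.15 and 0.15 m and height (world z) of tin2_mid below 0.036 m and angle between tin2_mid's own z axis and vertical below 0.1 rad) and (x of tin3_mid in the frame of tray between -0.15 and 0.15 m and y of tin3_mid in the frame of tray between -0.15 and 0.15 m and height (world z) of tin3_mid below 0.036 m and angle between tin3_mid's own z axis and vertical below 0.1 rad) and (x of tin4_mid in the frame of slot between -0.04 and 0.45 m and y of tin4_mid in the frame of slot between -0.12 and 0.12 m and z of tin4_mid in the frame of slot above 0.015 m and angle between tin4_mid's own z axis and vertical below 0.1 rad) and (x of tin5_mid in the frame of tray between -0.15 and 0.15 m and y of tin5_mid in the frame of tray between -0.15 and 0.15 m and height (world z) of tin5_mid below 0.036 m and angle between tin5_mid's own z axis and vertical below 0.1 rad)) or ((x of tin1_mid in the frame of slot between -0.04 and 0.45 m and y of tin1_mid in the frame of slot between -0.12 and 0.12 m and z of tin1_mid in the frame of slot above 0.015 m and angle between tin1_mid's own z axis and vertical below 0.1 rad) and (x of tin2_mid in the frame of tray between -0.15 and 0.15 m and y of tin2_mid in the frame of tray between -0.15 and 0.15 m and height (world z) of tin2_mid below 0.036 m and angle between tin2_mid's own z axis and vertical below 0.1 rad) and (x of tin3_mid in the frame of slot between -0.04 and 0.45 m and y of tin3_mid in the frame of slot between -0.12 and 0.12 m and z of tin3_mid in the frame of slot above 0.015 m and angle between tin3_mid's own z axis and vertical below 0.1 rad) and (x of tin4_mid in the frame of tray between -0.15 and 0.15 m and y of tin4_mid in the frame of tray between -0.15 and 0.15 m and height (world z) of tin4_mid below 0.036 m and angle between tin4_mid's own z axis and vertical below 0.1 rad) and (x of tin5_mid in the frame of tray between -0.15 and 0.15 m and y of tin5_mid in the frame of tray between -0.15 and 0.15 m and height (world z) of tin5_mid below 0.036 m and angle between tin5_mid's own z axis and vertical below 0.1 rad)) or ((x of tin1_mid in the frame of slot between -0.04 and 0.45 m and y of tin1_mid in the frame of slot between -0.12 and 0.12 m and z of tin1_mid in the frame of slot above 0.015 m and angle between tin1_mid's own z axis and vertical below 0.1 rad) and (x of tin2_mid in the frame of slot between -0.04 and 0.45 m and y of tin2_mid in the frame of slot between -0.12 and 0.12 m and z of tin2_mid in the frame of slot above 0.015 m and angle between tin2_mid's own z axis and vertical below 0.1 rad) and (x of tin3_mid in the frame of tray between -0.15 and 0.15 m and y of tin3_mid in the frame of tray between -0.15 and 0.15 m and height (world z) of tin3_mid below 0.036 m and angle between tin3_mid's own z axis and vertical below 0.1 rad) and (x of tin4_mid in the frame of tray between -0.15 and 0.15 m and y of tin4_mid in the frame of tray between -0.15 and 0.15 m and height (world z) of tin4_mid below 0.036 m and angle between tin4_mid's own z axis and vertical below 0.1 rad) and (x of tin5_mid in the frame of tray between -0.15 and 0.15 m and y of tin5_mid in the frame of tray between -0.15 and 0.15 m and height (world z) of tin5_mid below 0.036 m and angle between tin5_mid's own z axis and vertical below 0.1 rad))) and linear speed of each of tin1, tin2, tin3, tin4, tin5 below 0.02 m/s and value of joint bolt above 0.028 m and value of joint board above 0.28 m and x of jar_mid in the frame of slot between -0.04 and 0.45 m and y of jar_mid in the frame of slot between -0.12 and 0.12 m and z of jar_mid in the frame of slot above 0.029 m and angle between each of jar_mid, cup1_mid's own z axis and vertical below 0.1 rad and x of cup1_mid in the frame of tray between -0.15 and 0.15 m and y of cup1_mid in the frame of tray between -0.15 and 0.15 m); the robot touches nothing.
It fails at once if the coffee pot is knocked over or shifted more than 30 mm (distance of pot from where it was at the start of the episode above 0.03 m or angle between pot's own z axis and vertical above 0.4 rad).
It fails at once if the tea cup standing on the table is knocked over or shifted more than 30 mm (distance of cup2_mid from where it was at the start of the episode above 0.03 m or angle between cup2_mid's own z axis and vertical above 0.4 rad).
It fails at once if the baking mould, the tea box or the spoon is shifted more than 30 mm (distance of any of mould, teabox, spoon from where it was at the start of the episode above 0.03 m or angle between any of mould, teabox, spoon's own z axis and vertical above 0.4 rad).
It fails at once if the red jar or the tea cup in the tray is tipped over (angle between any of jar_mid, cup1_mid's own z axis and vertical above 0.5 rad).
It fails at once if a tin is lifted (its centre more than 100 mm above the table; it is at 49 on the board) (height (world z) of any of tin1_mid, tin2_mid, tin3_mid, tin4_mid, tin5_mid above 0.1 m).
It also fails if it takes over 72 s, if anything falls off the work surface, if the arm or the gripper's body presses on something with over 40 N, if the wrist force passes 120 N, or if a joint passes its speed limit or range.

## Working session

There is one attempt and no reset: what is moved stays moved. The work goes in short steps, Python scripts to look and compute and a shell command to move; the robot and the scene stay as the last step left them, time stands still between calls to the robot, and variables do not carry over. Pictures are saved under pics/ and viewed, at most 10 in all, crops included, and the job is handed in when it is done.

```bash
mkdir -p pics
cat > h.py <<'E'
import numpy as np,cv2
from bench import manip
def cap(n,f=None):
    c=manip.camera_info(n); p,d=manip.capture(n)
    if f: cv2.imwrite('pics/'+f,p)
    return c,p,d
def world(c,d,u=None,v=None,z=None):
    """depth image -> world pts (z None) or ray onto plane z"""
    R=np.array(c['rotation'],float); 
    if R.shape!=(3,3):
        from scipy.spatial.transform import Rotation as Ro; R=Ro.from_quat(R).as_matrix()
    if u is None: v,u=np.mgrid[0:d.shape[0],0:d.shape[1]]
    u=np.asarray(u,float);v=np.asarray(v,float)
    ray=np.stack([(u-c['cx'])/c['fx'],-(v-c['cy'])/c['fy'],-np.ones_like(u)],-1)@R.T
    e=np.array(c['eye'],float)
    if z is not None: return e+ray*((z-e[2])/ray[...,2])[...,None]
    return e+ray*d[...,None]
E
python3 - <<'E'
from h import *
s=manip.state();print(s)
for n in('top','side'):
    c,p,d=cap(n,n+'0.png');print(n,c)
E
```

```text
{'time': 0.0, 'joints': array([ 1.14630999e+00,  9.18731451e-02,  1.23192953e+00, -3.94889711e-05,
        1.81977808e+00, -5.66824127e-02]), 'joint_velocities': array([ 6.19969095e-05,  4.38370066e-04,  1.57542234e-03,  1.30219590e-03,
       -2.74629741e-03, -2.52193325e-04]), 'joint_torque': array([ 4.20378965e-04, -4.58736098e+01, -4.18021131e+01, -5.44081627e-05,
        1.14330434e-02, -3.37496090e-05]), 'tool_pos': array([215.76134624, 559.92392272, 403.51731875]), 'ee_rot': array([ 1.82871795e-01,  9.83136266e-01, -9.69983165e-04, -2.18263863e-04]), 'force': array([ 0.69244124,  0.34858721, -0.18012509]), 'moment': array([-0.03251512,  0.04260286, -0.01186718]), 'finger_force': 0.0, 'finger_gap': 85.16093089620746}
top {'fx': 376.9089155656345, 'fy': 376.9089155656345, 'cx': 317.008400257817, 'cy': 198.9319950387784, 'eye': array([ 210.75838233,  145.52657491, 1574.80283515]), 'rotation': array([ 0.06003288, -0.06646377, -0.69519778,  0.71321713])}
side {'fx': 516.796695953578, 'fy': 516.796695953578, 'cx': 318.2301081321788, 'cy': 205.23205367481782, 'eye': array([ 706.98785486, -373.35385699, 1753.09700793]), 'rotation': array([0.15375133, 0.02712954, 0.19496029, 0.96830522])}
```

View pics/top0.png

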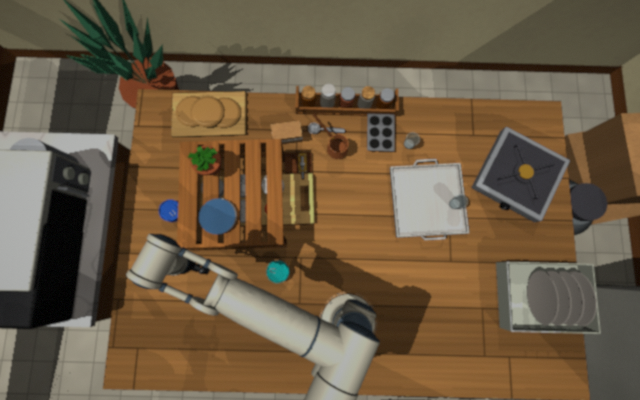

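View pics/side0.png

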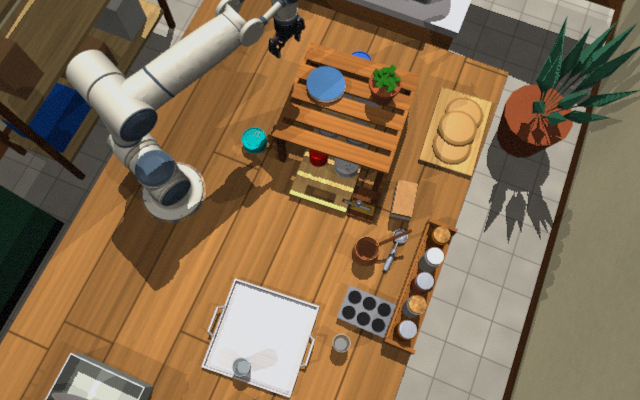

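Run:
```python
from h import *
for n,pts in(('top',[(315,174,28),(315,222,28),(305,180,28),(305,217,28),(303,160,60),(391,166,20),(466,164,20),(470,236,20),(395,239,20),(458,202,60),(413,141,60),(338,148,80),(381,132,30)]),('side',[(291,193,28),(348,212,28),(360,203,60),(235,282,20),(319,304,20),(290,394,20),(203,366,20)])):
    c=manip.camera_info(n)
    for u,v,z in pts: print(n,u,v,z,world(c,None,u,v,z).round()[:2])
c,p,d=cap('top')
P=world(c,d)
print('top table z',P[300:320,250:260,2].mean(), 'tray floor',P[185:195,410:420].mean((0,1)))
a=cv2.resize(p[120:260,260:480],None,fx=3.6,fy=3.6,interpolation=cv2.INTER_CUBIC)
c,p,d=cap('side')
b=cv2.resize(p[120:230,250:420],None,fx=4.6,fy=4.6,interpolation=cv2.INTER_CUBIC)
cv2.imwrite('pics/s1.png',b)
```

```text
top 315 174 28 [598. 146.]
top 315 222 28 [394. 141.]
top 305 180 28 [571. 187.]
top 305 217 28 [414. 183.]
top 303 160 60 [648. 197.]
top 391 166 20 [ 644. -177.]
top 466 164 20 [ 661. -500.]
top 470 236 20 [ 353. -502.]
top 395 239 20 [ 333. -191.]
top 458 202 60 [ 488. -443.]
top 413 141 60 [ 744. -263.]
top 338 148 80 [698.  54.]
top 381 132 30 [ 791. -134.]
side 291 193 28 [397. 152.]
side 348 212 28 [609. 165.]
side 360 203 60 [636. 201.]
side 235 282 20 [ 349. -209.]
side 319 304 20 [ 637. -167.]
side 290 394 20 [ 661. -462.]
side 203 366 20 [ 371. -492.]
top table z 584.8804031621772 tray floor [ 543.33574734 -275.4496889    22.00542131]
```

View pics/s1.png

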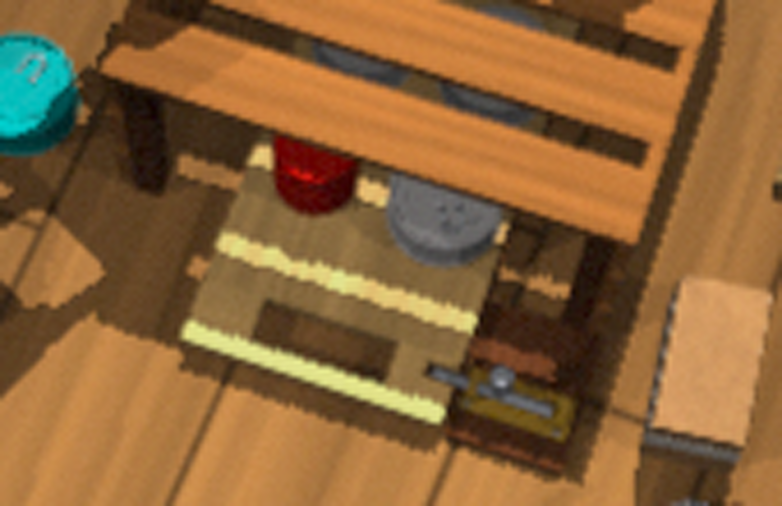

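```bash
cat >> h.py <<'E'
from scipy.spatial.transform import Rotation as Ro
def goto(pos,a,s=None):
    """a=angle (rad) of crate -y dir from world +x; tool x=crate +x. prints shift/turn in tool axes"""
    s=s or manip.state(); R=Ro.from_quat(s['ee_rot'])
    T=np.array([[-np.sin(a),np.cos(a),0],[np.cos(a),np.sin(a),0],[0,0,-1]]).T
    print('now',s['tool_pos'].round(1),'shift m',(R.inv().apply(np.array(pos)-s['tool_pos'])/1000).round(4),'rot',(R.inv()*Ro.from_matrix(T)).as_rotvec().round(4))
E
python3 - <<'E'
from h import *
goto([216,560,450],0.05)
goto([340,190,450],0.05)
goto([500,120,450],0.05)
E
```

```text
now [215.8 559.9 404. ] shift m [-0.0002  0.0001 -0.046 ] rot [-1.100e-03  7.000e-04  1.153e+00]
now [215.8 559.9 404. ] shift m [-0.2489 -0.3005 -0.0457] rot [-1.100e-03  7.000e-04  1.153e+00]
now [215.8 559.9 404. ] shift m [-0.4234 -0.3083 -0.0457] rot [-1.100e-03  7.000e-04  1.153e+00]
```

```bash
python3 -m creep '[{"dz":-0.046},{"dx":-0.249,"dy":-0.3,"dz":-0.046,"rz":0.6},{"dx":-0.249,"dy":-0.3,"dz":-0.046,"rz":0.6},{"dx":-0.249,"dy":-0.3,"dz":-0.046,"rz":0.6},{"dx":-0.249,"dy":-0.3,"dz":-0.046,"rz":0.6},{"dx":-0.249,"dy":-0.3,"dz":-0.046,"rz":0.6},{"dx":-0.249,"dy":-0.3,"dz":-0.046,"rz":0.6},{"dx":-0.249,"dy":-0.3,"dz":-0.046,"rz":1.153},{"dx":-0.249,"dy":-0.3,"dz":-0.046,"rz":1.153},{"dx":-0.249,"dy":-0.3,"dz":-0.046,"rz":1.153},{"dx":-0.423,"dy":-0.308,"dz":-0.046,"rz":1.153},{"dx":-0.423,"dy":-0.308,"dz":-0.046,"rz":1.153},{"dx":-0.423,"dy":-0.308,"dz":-0.046,"rz":1.153},{"dx":-0.423,"dy":-0.308,"dz":-0.046,"rz":1.153},{"dx":-0.423,"dy":-0.308,"dz":-0.046,"rz":1.153},{"dx":-0.423,"dy":-0.308,"dz":-0.046,"rz":1.153},{"dx":-0.423,"dy":-0.308,"dz":-0.046,"rz":1.153},{"dx":-0.423,"dy":-0.308,"dz":-0.046,"rz":1.153}]'
python3 - <<'E'
from h import *
print(manip.state()['tool_pos'])
c,p,d=cap('wrist','w1.png');print(c)
np.save('w1d.npy',d)
import pickle;pickle.dump(c,open('w1c.pkl','wb'))
E
```

```text
[215.7501491  559.90957657 403.95633101]
{'fx': 307.9590026989961, 'fy': 307.9590026989961, 'cx': 318.9699255340107, 'cy': 202.0292397210044, 'eye': array([139.82316138, 588.97124971, 372.7959392 ]), 'rotation': array([-0.13305017, -0.09017525,  0.55856805,  0.81373694])}$[0]: bad value
```

View pics/w1.png

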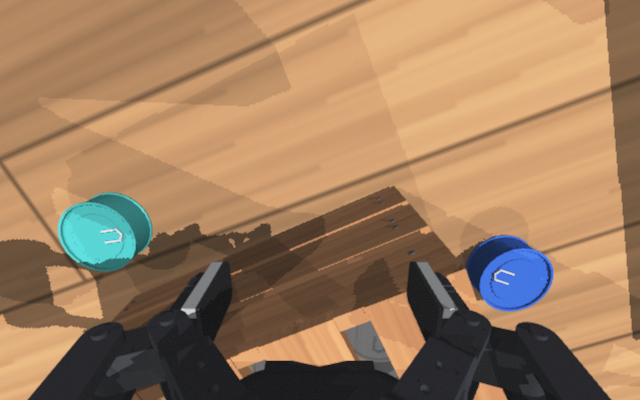

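The call was refused, so the arm hasn't moved. The wrist picture only shows the blue and turquoise look-alike tins and the crate side. I'll retry with all six keys in each row.

```bash
python3 -m creep '[{"dx":0,"dy":0,"dz":-0.03,"rx":0,"ry":0,"rz":0},{"dx":0,"dy":0,"dz":-0.046,"rx":0,"ry":0,"rz":0}]'; python3 -m creep --help | head -20
```

```text
time: 0.42
tool_pos: [215.7, 559.7, 451.2]
ee_rot: [0.183, 0.983, -0.001, -0.0]
force: [-0.6, -0.6, 1.6]
finger_gap: 85.4
finger_force: 0.0invalid input: not JSON, or not a number
```

```bash
python3 -m creep '[{"dx":-0.249,"dy":-0.3,"dz":0,"rx":0,"ry":0,"rz":0.6},{"dx":-0.249,"dy":-0.3,"dz":0,"rx":0,"ry":0,"rz":0.6},{"dx":-0.249,"dy":-0.3,"dz":0,"rx":0,"ry":0,"rz":0.6},{"dx":-0.249,"dy":-0.3,"dz":0,"rx":0,"ry":0,"rz":0.6},{"dx":-0.249,"dy":-0.3,"dz":0,"rx":0,"ry":0,"rz":0.6},{"dx":-0.249,"dy":-0.3,"dz":0,"rx":0,"ry":0,"rz":0.6},{"dx":-0.249,"dy":-0.3,"dz":0,"rx":0,"ry":0,"rz":1.153},{"dx":-0.249,"dy":-0.3,"dz":0,"rx":0,"ry":0,"rz":1.153},{"dx":-0.249,"dy":-0.3,"dz":0,"rx":0,"ry":0,"rz":1.153},{"dx":-0.423,"dy":-0.308,"dz":0,"rx":0,"ry":0,"rz":1.153},{"dx":-0.423,"dy":-0.308,"dz":0,"rx":0,"ry":0,"rz":1.153},{"dx":-0.423,"dy":-0.308,"dz":0,"rx":0,"ry":0,"rz":1.153},{"dx":-0.423,"dy":-0.308,"dz":0,"rx":0,"ry":0,"rz":1.153},{"dx":-0.423,"dy":-0.308,"dz":0,"rx":0,"ry":0,"rz":1.153},{"dx":-0.423,"dy":-0.308,"dz":0,"rx":0,"ry":0,"rz":1.153},{"dx":-0.423,"dy":-0.308,"dz":0,"rx":0,"ry":0,"rz":1.153}]' 200
python3 - <<'E'
from h import *
import pickle
print(manip.state()['tool_pos'])
c,p,d=cap('wrist','w2.png');print(c)
pickle.dump((c,p,d),open('w2.pkl','wb'))
E
```

```text
time: 1.75
tool_pos: [500.4, 119.8, 449.8]
ee_rot: [0.69, 0.724, -0.001, -0.001]
force: [-0.7, 0.6, 1.2]
finger_gap: 18.4
finger_force: 0.0
[500.37298527 119.80970841 449.80825842]
{'fx': 307.9590026989961, 'fy': 307.9590026989961, 'cx': 318.9699255340107, 'cy': 202.0292397210044, 'eye': array([496.65294704, 201.1212844 , 418.65720314]), 'rotation': array([-0.16109467, -0.00261741,  0.02392829,  0.98664537])}
```

View pics/w2.png

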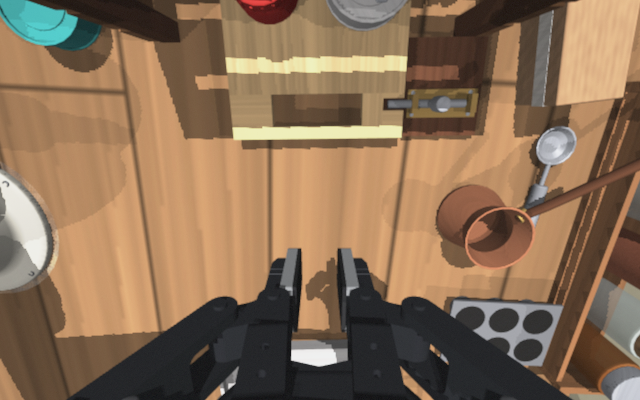

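The wrist picture shows the board front edge at (233,139)–(401,137), the slot at u 272–362, v 94–126, and the knob at (442,103). The pot and spoon are clear on the right.

Run:
```python
from h import *
import pickle
c,p,d=pickle.load(open('w2.pkl','rb'))
for u,v,z in [(234,139,28),(401.5,137,28),(272,94,28),(362,94,28),(317,125,28),(317,94,28),(442,103,66),(500,268,0),(540,90,75)]: print(u,v,z,world(c,None,u,v,z).round(1)[:2], d[v,int(u)])
P=world(c,d); print(P[110,250],P[103,442])
# edges
hsv=cv2.cvtColor(p,cv2.COLOR_BGR2HSV)
m=((hsv[...,0]>20)&(hsv[...,0]<40)&(hsv[...,1]>60)&(hsv[...,2]>200)).astype(np.uint8); m[:120]=0;m[145:]=0;m[:,:225]=0;m[:,410:]=0
k=[(u,np.where(m[:,u])[0].max()+.5) for u in range(240,398) if m[:,u].any()]
k=np.array(k); W=world(c,None,k[:,0],k[:,1],28.)
f=np.polyfit(W[:,0],W[:,1],1);print('front edge slope',f, np.where(m.any(0))[0][[0,-1]])
g=cv2.cvtColor(p,cv2.COLOR_BGR2GRAY); print(g[80:145:1,317]); print(g[110,255:290],g[110,350:405])
# jar, tray
c,p,d=cap('top');P=world(c,d)
hsv=cv2.cvtColor(p,cv2.COLOR_BGR2HSV)
m=((hsv[...,1]<40)&(hsv[...,2]>150)).astype(np.uint8);m[:,:385]=0;m[:,475:]=0;m[:155]=0;m[245:]=0
m=cv2.morphologyEx(m,cv2.MORPH_OPEN,np.ones((9,9)))
cs=max(cv2.findContours(m,0,2)[0],key=cv2.contourArea);r=cv2.minAreaRect(cs);b=cv2.boxPoints(r);print('tray',r,world(c,None,b[:,0],b[:,1],20.).round())
```

```text
234 139 28 [391.6 148.2] 386.29276
401.5 137 28 [600.8 160.8] 412.1394
272 94 28 [439.2 203.7] 367.32208
362 94 28 [546.8 208.9] 368.12424
317 125 28 [494.7 170.2] 407.13315
317 94 28 [493.  206.3] 368.37784
442 103 66 [629.8 203.1] 335.4325
500 268 0 [786.4 -32.7] 376.06662
540 90 75 [726.6 220.9] 347.46402
[412.40850084 184.04549961  27.7555233 ] [629.8198124  203.11603705  65.99630297]
front edge slope [5.44655207e-02 1.27402609e+02] [233 401]
[142 142 142 143 142 143 144 143 143 144 143 144 145 131 106  95  94  94
  94  93  95  95  95  94  95  95  95  90  82  77  76  76  77  77  76  77
  78  77  76  76  78  78  72  65  66  69 117 204 232 232 232 231 232 232
 232 232 232 231 210 131  95  93  95  94  96]
[144 144 143 144 145 144 144 143 145 143 144 144 143 144 144 144 128  95
  79  77  79  80  80  80  80  81  79  79  81  78  77  76  76  77  75] [ 56  57  59  59  61  59  62  62  61  62  72  90 127 147 149 149 150 152
 152 148 145 143 144 143 143 144 147 147 142 138 139 142 130 112 104 106
 108 108 108 109 110 110 110 111 111 113 113 113 113 114 112 112 111  82
  37]
tray ((439.12530517578125, 200.13360595703125), (66.71897888183594, 46.55854034423828), 88.02507019042969) [[ 639. -279.   20.]
 [ 652. -479.   20.]
 [ 367. -476.   20.]
 [ 355. -282.   20.]]
```

Run:
```python
from h import *
e=np.array(manip.camera_info('wrist')['eye']);t=manip.state()['tool_pos']
for n in('top','side'):
    c,p,d=cap(n);P=world(c,d).reshape(-1,3);P=P[(np.abs(P[:,0]-t[0])<60)&(P[:,2]>300)&(P[:,2]<700)&(np.abs(P[:,1]-t[1])<140)]
    r=np.c_[P[:,1]-t[1],P[:,2]-t[2]]
    h,_,_=np.histogram2d(r[:,0],r[:,1],bins=[np.arange(-140,141,20),np.arange(-150,251,50)]);print(n,len(P));print(h.astype(int))
goto([629.5,202.5,300],.0545);goto([629.5,202.5,215],.0545)
```

```text
top 2155
[[  0   0   0   0   0   0   0   0]
 [  0   0   0   0   0   0   0   0]
 [  0   0   0   0   0   0   0   0]
 [  0   0   0   0   0   2 101  19]
 [  0   0   0   2   0   5 129 171]
 [  0   0  11  21  18   7  97 161]
 [  3  43  24  23  28  26  92 167]
 [  8  21  20  24  30  17  93 163]
 [  0   0   9  11   7   2 117 162]
 [  0   0   0   0   0   1 108 160]
 [  0   0   0   0   0   0  49   3]
 [  0   0   0   0   0   0   0   0]
 [  0   0   0   0   0   0   0   0]
 [  0   0   0   0   0   0   0   0]]
side 2828
[[  0   0   0   0   0   0   0   0]
 [  0   0   0   0   0   0   0   0]
 [  0   0   0   0   0   0   0   0]
 [  0   0   0   0   0  16 321  35]
 [  0   0   0   0   0   9 162 215]
 [  0   0 110 138  39   0  93 184]
 [ 93 120  33  27   0   1  93 186]
 [ 14  52   6   9   1   4  88 187]
 [  0   0   0   0   0   2 129 174]
 [  0   0   0   0   0   0  82 195]
 [  0   0   0   0   0   0   7   3]
 [  0   0   0   0   0   0   0   0]
 [  0   0   0   0   0   0   0   0]
 [  0   0   0   0   0   0   0   0]]
now [498.8 121.1 451.3] shift m [0.0745 0.1346 0.1515] rot [ 0.001  -0.0003 -0.0031]
now [498.8 121.1 451.3] shift m [0.0745 0.1345 0.2365] rot [ 0.001  -0.0003 -0.0031]
```

```bash
python3 -m creep '[{"dx":0.0745,"dy":0.1345,"dz":0.15,"rx":0,"ry":0,"rz":-0.004},{"dx":0.0745,"dy":0.1345,"dz":0.15,"rx":0,"ry":0,"rz":-0.004},{"dx":0.0745,"dy":0.1345,"dz":0.15,"rx":0,"ry":0,"rz":-0.004},{"dx":0.0745,"dy":0.1345,"dz":0.15,"rx":0,"ry":0,"rz":-0.004},{"dx":0.0745,"dy":0.1345,"dz":0.15,"rx":0,"ry":0,"rz":-0.004},{"dx":0.0745,"dy":0.1345,"dz":0.15,"rx":0,"ry":0,"rz":-0.004},{"dx":0.0745,"dy":0.1345,"dz":0.15,"rx":0,"ry":0,"rz":-0.004},{"dx":0.0745,"dy":0.1345,"dz":0.15,"rx":0,"ry":0,"rz":-0.004}]' 160
python3 - <<'E'
from h import *
s=manip.state();goto([629.5,202.5,215],.0545)
c,p,d=cap('wrist')
from h import *
R=Ro.from_quat(c['rotation']);
q=R.inv().apply(np.array([629.5,202.5,66])-c['eye']);print('knob px',c['cx']+c['fx']*q[0]/-q[2],c['cy']-c['fy']*q[1]/-q[2])
cv2.imwrite('pics/w3.png',p)
E
```

```text
time: 2.62
tool_pos: [629.7, 202.1, 301.5]
ee_rot: [0.687, 0.726, -0.0, 0.0]
force: [0.2, -0.2, 1.1]
finger_gap: 32.2
finger_force: 0.0
now [629.7 202.1 301.5] shift m [ 0.0004 -0.0002  0.0865] rot [0.0001 0.0001 0.0008]
knob px 318.5002005421332 218.56544640464654
```

View pics/w3.png

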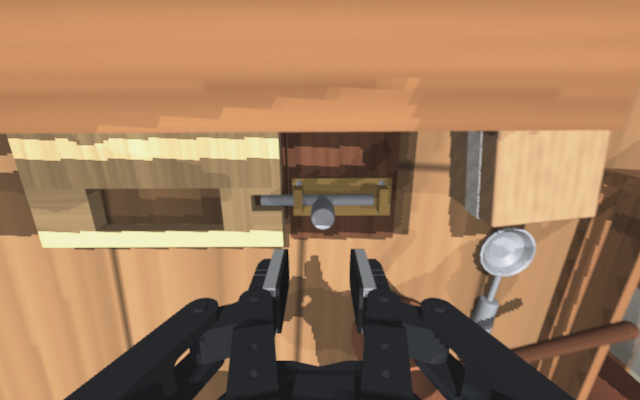

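The knob is at (322,217), midway between the fingers and about 2 mm toward +y of the tool. I'll descend around it and draw the bolt.

```bash
python3 -m creep '[{"dx":0,"dy":0.002,"dz":0.03,"rx":0,"ry":0,"rz":0},{"dx":0,"dy":0.002,"dz":0.06,"rx":0,"ry":0,"rz":0},{"dx":0,"dy":0.002,"dz":0.086,"rx":0,"ry":0,"rz":0},{"dx":0,"dy":0.002,"dz":0.086,"rx":0,"ry":0,"rz":0},{"dx":0,"dy":0.008,"dz":0.086,"rx":0,"ry":0,"rz":0},{"dx":0,"dy":0.014,"dz":0.086,"rx":0,"ry":0,"rz":0},{"dx":0,"dy":0.02,"dz":0.086,"rx":0,"ry":0,"rz":0},{"dx":0,"dy":0.026,"dz":0.086,"rx":0,"ry":0,"rz":0},{"dx":0,"dy":0.032,"dz":0.086,"rx":0,"ry":0,"rz":0},{"dx":0,"dy":0.038,"dz":0.086,"rx":0,"ry":0,"rz":0},{"dx":0,"dy":0.043,"dz":0.086,"rx":0,"ry":0,"rz":0},{"dx":0,"dy":0.043,"dz":0.086,"rx":0,"ry":0,"rz":0},{"dx":0,"dy":0.043,"dz":0.086,"rx":0,"ry":0,"rz":0}]'
```

```text
time: 3.75
tool_pos: [671.7, 204.1, 215.3]
ee_rot: [0.687, 0.726, -0.003, -0.003]
force: [-17.6, -3.3, 10.3]
finger_gap: 31.8
finger_force: 9.0
```

```bash
python3 -m creep '[{"dx":0,"dy":-0.006,"dz":0,"rx":0,"ry":0,"rz":0},{"dx":0,"dy":-0.006,"dz":-0.04,"rx":0,"ry":0,"rz":0},{"dx":0,"dy":-0.006,"dz":-0.08,"rx":0,"ry":0,"rz":0},{"dx":0,"dy":-0.09,"dz":-0.08,"rx":0,"ry":0,"rz":0},{"dx":0,"dy":-0.09,"dz":-0.08,"rx":0,"ry":0,"rz":0},{"dx":0,"dy":-0.178,"dz":-0.08,"rx":0,"ry":0,"rz":0},{"dx":0,"dy":-0.178,"dz":-0.08,"rx":0,"ry":0,"rz":0},{"dx":0,"dy":-0.178,"dz":-0.08,"rx":0,"ry":0,"rz":0},{"dx":0,"dy":-0.178,"dz":-0.08,"rx":0,"ry":0,"rz":0}]' 140
python3 - <<'E'
from h import *
goto([494.3,188.5,188],.0545)
c,p,d=cap('wrist');P=world(c,d)
m=(np.abs(P[...,2]-66)<2.5)&(P[...,0]>600)&(P[...,0]<700)&(P[...,1]>180)&(P[...,1]<230)&(d>0)
print('knob top',P[m].mean(0),m.sum())
# slot bounds from depth: points near table level within slot
m=(P[...,2]<8)&(P[...,0]>425)&(P[...,0]<565)&(P[...,1]>166)&(P[...,1]<225)&(d>0)
b=(np.abs(P[...,2]-28)<3)&(P[...,0]>380)&(P[...,0]<610)&(P[...,1]>140)&(P[...,1]<190)
B=P[b];k=[B[np.abs(B[:,0]-x)<4][:,1].min() for x in(420,450,480,510,540,570)];print('front',k)
E
```

```text
time: 4.5
tool_pos: [493.9, 194.3, 294.9]
ee_rot: [0.687, 0.726, 0.0, 0.0]
force: [0.8, -0.4, 0.2]
finger_gap: 38.4
finger_force: 0.0
now [493.9 194.3 294.9] shift m [-5.800e-03 -1.000e-04  1.069e-01] rot [ 0.0011 -0.0002  0.0005]
knob top [661.41811472 204.44112782  65.25568097] 422
front [np.float64(148.98592742136827), np.float64(150.52265746033206), np.float64(152.21048792953627), np.float64(154.47346695601638), np.float64(156.16199457902354), np.float64(157.85098807742878)]
```

```bash
python3 -m creep '[{"dx":-0.005,"dy":0,"dz":0.04,"rx":0,"ry":0,"rz":0},{"dx":-0.005,"dy":0,"dz":0.075,"rx":0,"ry":0,"rz":0},{"dx":-0.005,"dy":0,"dz":0.1,"rx":0,"ry":0,"rz":0},{"dx":-0.005,"dy":0,"dz":0.109,"rx":0,"ry":0,"rz":0},{"dx":-0.005,"dy":0,"dz":0.109,"rx":0,"ry":0,"rz":0}]'
```

```text
time: 4.97
tool_pos: [496.4, 188.9, 183.0]
ee_rot: [0.688, 0.726, -0.002, -0.001]
force: [-0.7, 0.3, 0.5]
finger_gap: 38.6
finger_force: 0.0
```

```bash
python3 -m creep '[{"dx":-0.004,"dy":0,"dz":0,"rx":0,"ry":0,"rz":0},{"dx":-0.008,"dy":0,"dz":0,"rx":0,"ry":0,"rz":0},{"dx":-0.012,"dy":0,"dz":0,"rx":0,"ry":0,"rz":0},{"dx":-0.016,"dy":0,"dz":0,"rx":0,"ry":0,"rz":0},{"dx":-0.021,"dy":0,"dz":0,"rx":0,"ry":0,"rz":0},{"dx":-0.027,"dy":0,"dz":0,"rx":0,"ry":0,"rz":0},{"dx":-0.034,"dy":0,"dz":0,"rx":0,"ry":0,"rz":0},{"dx":-0.042,"dy":0,"dz":0,"rx":0,"ry":0,"rz":0},{"dx":-0.05,"dy":0,"dz":0,"rx":0,"ry":0,"rz":0},{"dx":-0.058,"dy":0,"dz":0,"rx":0,"ry":0,"rz":0},{"dx":-0.066,"dy":0,"dz":0,"rx":0,"ry":0,"rz":0},{"dx":-0.074,"dy":0,"dz":0,"rx":0,"ry":0,"rz":0},{"dx":-0.082,"dy":0,"dz":0,"rx":0,"ry":0,"rz":0},{"dx":-0.09,"dy":0,"dz":0,"rx":0,"ry":0,"rz":0},{"dx":-0.098,"dy":0,"dz":0,"rx":0,"ry":0,"rz":0},{"dx":-0.105,"dy":0,"dz":0,"rx":0,"ry":0,"rz":0},{"dx":-0.11,"dy":0,"dz":0,"rx":0,"ry":0,"rz":0},{"dx":-0.113,"dy":0,"dz":0,"rx":0,"ry":0,"rz":0}]'
```

```text
time: 6.47
tool_pos: [501.8, 75.5, 185.4]
ee_rot: [0.688, 0.726, -0.0, -0.0]
force: [0.7, 2.8, 0.9]
finger_gap: 38.4
finger_force: 1.6
```

```bash
python3 -m creep '[{"dx":-0.004,"dy":0,"dz":0,"rx":0,"ry":0,"rz":0},{"dx":-0.01,"dy":0,"dz":0,"rx":0,"ry":0,"rz":0},{"dx":-0.018,"dy":0,"dz":0,"rx":0,"ry":0,"rz":0},{"dx":-0.027,"dy":0,"dz":0,"rx":0,"ry":0,"rz":0},{"dx":-0.037,"dy":0,"dz":0,"rx":0,"ry":0,"rz":0},{"dx":-0.047,"dy":0,"dz":0,"rx":0,"ry":0,"rz":0},{"dx":-0.057,"dy":0,"dz":0,"rx":0,"ry":0,"rz":0},{"dx":-0.067,"dy":0,"dz":0,"rx":0,"ry":0,"rz":0},{"dx":-0.077,"dy":0,"dz":0,"rx":0,"ry":0,"rz":0},{"dx":-0.087,"dy":0,"dz":0,"rx":0,"ry":0,"rz":0},{"dx":-0.097,"dy":0,"dz":0,"rx":0,"ry":0,"rz":0},{"dx":-0.107,"dy":0,"dz":0,"rx":0,"ry":0,"rz":0},{"dx":-0.117,"dy":0,"dz":0,"rx":0,"ry":0,"rz":0},{"dx":-0.127,"dy":0,"dz":0,"rx":0,"ry":0,"rz":0},{"dx":-0.137,"dy":0,"dz":0,"rx":0,"ry":0,"rz":0},{"dx":-0.147,"dy":0,"dz":0,"rx":0,"ry":0,"rz":0},{"dx":-0.157,"dy":0,"dz":0,"rx":0,"ry":0,"rz":0},{"dx":-0.166,"dy":0,"dz":0,"rx":0,"ry":0,"rz":0},{"dx":-0.173,"dy":0,"dz":0,"rx":0,"ry":0,"rz":0},{"dx":-0.178,"dy":0,"dz":0,"rx":0,"ry":0,"rz":0}]'
```

```text
time: 8.13
tool_pos: [511.4, -102.4, 185.7]
ee_rot: [0.688, 0.726, -0.0, -0.0]
force: [1.5, 3.7, 0.5]
finger_gap: 38.8
finger_force: 1.7
```

```bash
python3 -m creep '[{"dx":-0.004,"dy":0,"dz":0,"rx":0,"ry":0,"rz":0},{"dx":-0.009,"dy":0,"dz":0,"rx":0,"ry":0,"rz":0},{"dx":-0.014,"dy":0,"dz":0,"rx":0,"ry":0,"rz":0},{"dx":-0.019,"dy":0,"dz":0,"rx":0,"ry":0,"rz":0},{"dx":-0.024,"dy":0,"dz":0,"rx":0,"ry":0,"rz":0},{"dx":-0.028,"dy":0,"dz":0,"rx":0,"ry":0,"rz":0},{"dx":-0.031,"dy":0,"dz":0,"rx":0,"ry":0,"rz":0},{"dx":-0.034,"dy":0,"dz":0,"rx":0,"ry":0,"rz":0},{"dx":-0.036,"dy":0,"dz":0,"rx":0,"ry":0,"rz":0},{"dx":-0.036,"dy":0,"dz":0,"rx":0,"ry":0,"rz":0}]'
```

```text
time: 8.97
tool_pos: [513.4, -137.9, 185.6]
ee_rot: [0.688, 0.726, -0.0, 0.0]
force: [-0.5, 0.8, -0.2]
finger_gap: 38.7
finger_force: 0.0
```

```bash
python3 -m creep '[{"dx":-0.004,"dy":0,"dz":0,"rx":0,"ry":0,"rz":0},{"dx":-0.004,"dy":0,"dz":0,"rx":0,"ry":0,"rz":0},{"dx":0.005,"dy":0,"dz":0,"rx":0,"ry":0,"rz":0},{"dx":0.005,"dy":0,"dz":-0.04,"rx":0,"ry":0,"rz":0},{"dx":0.005,"dy":0,"dz":-0.08,"rx":0,"ry":0,"rz":0},{"dx":0.04,"dy":0,"dz":-0.12,"rx":0,"ry":0,"rz":0},{"dx":0.12,"dy":0,"dz":-0.3,"rx":0,"ry":0,"rz":0},{"dx":0.12,"dy":0,"dz":-0.3,"rx":0,"ry":0,"rz":0},{"dx":0.12,"dy":0,"dz":-0.3,"rx":0,"ry":0,"rz":0},{"dx":0.12,"dy":0,"dz":-0.3,"rx":0,"ry":0,"rz":0},{"dx":0.12,"dy":0,"dz":-0.3,"rx":0,"ry":0,"rz":0},{"dx":0.12,"dy":0,"dz":-0.3,"rx":0,"ry":0,"rz":0},{"dx":0.12,"dy":0,"dz":-0.3,"rx":0,"ry":0,"rz":0}]'
python3 - <<'E'
from h import *
import pickle
c,p,d=cap('wrist','w4.png');pickle.dump((c,p,d),open('w4.pkl','wb'))
E
```

```text
time: 10.05
tool_pos: [506.6, -16.7, 488.9]
ee_rot: [0.687, 0.726, 0.001, 0.003]
force: [-0.3, -0.4, -0.8]
finger_gap: 38.4
finger_force: 0.0
```

View pics/w4.png

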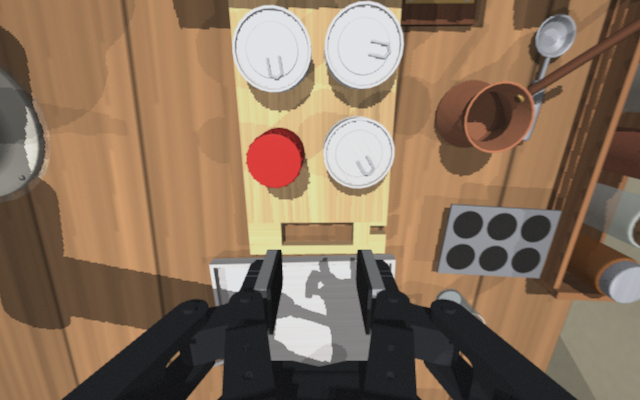

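The board is fully out. The picture shows the jar at (275,158), a tin at (360,155), second-row tins at (272,48) and (365,45), and the tray edge at v≈258.

Run:
```python
from h import *
import pickle
c,p,d=pickle.load(open('w4.pkl','rb'));P=world(c,d)
for zt,nm in((70,'tin'),(98,'jar')):
    m=((np.abs(P[...,2]-zt)<4)&(d>0)&(P[...,0]>380)&(P[...,0]<640)).astype(np.uint8)
    m=cv2.morphologyEx(m,cv2.MORPH_OPEN,np.ones((5,5)))
    for k in cv2.findContours(m,0,1)[0]:
        if cv2.contourArea(k)<800: continue
        W=world(c,None,k[:,0,0],k[:,0,1],float(zt)).astype(np.float32);(o,r)=cv2.minEnclosingCircle(W[:,:2].copy());print(nm,np.round(o,1),round(r,1),cv2.boundingRect(k))
for u,v,z in [(250,254,28),(387.5,250,28),(211,261,20),(396,257,20)]: print(u,v,world(c,None,u,v,float(z)).round(1)[:2])
c,p,d=cap('top','top1.png');P=world(c,d);
for n in('top','side'):
    c,p,d=cap(n);P=world(c,d)
    m=((P[...,2]>45)&(P[...,2]<95)&(P[...,0]>340)&(P[...,0]<660)&(P[...,1]<-220)&(P[...,1]>-500)&(d>0));print('cup',n,np.median(P[m],0),P[m].min(0),P[m].max(0),m.sum())
    m=((np.abs(P[...,2]-21)<5)&(P[...,0]>320)&(P[...,0]<680)&(P[...,1]<-150)&(P[...,1]>-540)&(d>0))
    Q=P[m][:,:2].astype(np.float32);print(n,'tray rim',cv2.minAreaRect(Q),cv2.boxPoints(cv2.minAreaRect(Q)).round())
```

```text
tin [5.58e+02 1.00e-01] 44.9 (326, 118, 68, 71)
tin [551.  116.6] 39.2 (332, 16, 63, 72)
tin [447.6 113.1] 44.8 (232, 5, 79, 87)
jar [454.8  -8.8] 32.8 (246, 134, 55, 54)
250 254 [ 410.2 -171.3]
387.5 250 [ 623.7 -153.3]
211 261 [ 346.  -191.5]
396 257 [ 641.1 -169. ]
cup top [ 493.77364517 -456.53264624   67.05973568] [ 343.57302768 -474.19890022   45.06292395] [ 518.29500628 -352.47315467   83.03791506] 114
top tray rim ((507.6012878417969, -349.4223327636719), (311.50244140625, 392.3089599609375), 4.163346767425537) [[ 338. -165.]
 [ 367. -556.]
 [ 677. -534.]
 [ 649. -142.]]
cup side [ 479.99138635 -448.44225162   72.06221825] [ 462.10475971 -471.93058858   45.62743886] [ 518.18976945 -416.08852876   88.72944395] 112
side tray rim ((501.6305847167969, -314.67486572265625), (313.0755615234375, 339.3523864746094), 4.59585428237915) [[ 332. -158.]
 [ 359. -496.]
 [ 671. -471.]
 [ 644. -133.]]
```

Run:
```python
from h import *
s=manip.state()
goto([554.7,61.5,300],.0545,s);goto([554.7,61.5,207],.0545,s)
```

```text
now [507.2 -18.  483.5] shift m [0.0768 0.0523 0.1833] rot [-0.0036  0.     -0.0015]
now [507.2 -18.  483.5] shift m [0.0769 0.0526 0.2763] rot [-0.0036  0.     -0.0015]
```

```bash
python3 -m creep '[{"dx":0.077,"dy":0.0525,"dz":0.18,"rx":0,"ry":0,"rz":0},{"dx":0.077,"dy":0.0525,"dz":0.18,"rx":0,"ry":0,"rz":0},{"dx":0.077,"dy":0.0525,"dz":0.18,"rx":0,"ry":0,"rz":0},{"dx":0.077,"dy":0.0525,"dz":0.18,"rx":0,"ry":0,"rz":0},{"dx":0.077,"dy":0.0525,"dz":0.18,"rx":0,"ry":0,"rz":0},{"dx":0.077,"dy":0.0525,"dz":0.18,"rx":0,"ry":0,"rz":0},{"dx":0.077,"dy":0.0525,"dz":0.18,"rx":0,"ry":0,"rz":0},{"dx":0.077,"dy":0.0525,"dz":0.18,"rx":0,"ry":0,"rz":0}]'
python3 - <<'E'
from h import *
goto([554.7,61.5,207],.0545)
c,p,d=cap('wrist');P=world(c,d)
m=((np.abs(P[...,2]-70)<4)&(d>0)&(P[...,0]>380)&(P[...,0]<640)).astype(np.uint8)
m=cv2.morphologyEx(m,cv2.MORPH_OPEN,np.ones((5,5)))
for k in cv2.findContours(m,0,1)[0]:
    if cv2.contourArea(k)<800: continue
    W=world(c,None,k[:,0,0],k[:,0,1],70.).astype(np.float32);o,r=cv2.minEnclosingCircle(W[:,:2].copy());print(np.round(o,1),round(r,1),cv2.boundingRect(k))
E
```

```text
time: 10.92
tool_pos: [555.2, 61.5, 306.3]
ee_rot: [0.688, 0.726, -0.0, 0.0]
force: [0.2, 0.4, 1.5]
finger_gap: 38.7
finger_force: 0.0
now [555.2  61.5 306.3] shift m [ 0.     -0.0005  0.0993] rot [-0.      0.0006 -0.0011]
[558.7   1.1] 45.4 (276, 238, 86, 100)
[448.2 113.7] 45.3 (90, 63, 140, 139)
[552.6 123.3] 44.9 (252, 55, 137, 141)
```

```bash
python3 -m creep '[{"dx":0,"dy":0,"dz":0.035,"rx":0,"ry":0,"rz":0},{"dx":0,"dy":0,"dz":0.07,"rx":0,"ry":0,"rz":0},{"dx":0,"dy":0,"dz":0.092,"rx":0,"ry":0,"rz":0},{"dx":0,"dy":0,"dz":0.099,"rx":0,"ry":0,"rz":0},{"dx":0,"dy":0,"dz":0.099,"rx":0,"ry":0,"rz":0}]'
```

```text
time: 11.38
tool_pos: [555.0, 61.5, 206.5]
ee_rot: [0.688, 0.726, -0.0, -0.0]
force: [0.5, 1.0, -1.2]
finger_gap: 39.0
finger_force: 0.0
```

```bash
python3 -m creep '[{"dx":-0.006,"dy":0,"dz":0,"rx":0,"ry":0,"rz":0},{"dx":-0.012,"dy":0,"dz":0,"rx":0,"ry":0,"rz":0},{"dx":-0.018,"dy":0,"dz":0,"rx":0,"ry":0,"rz":0},{"dx":-0.026,"dy":0,"dz":0,"rx":0,"ry":0,"rz":0},{"dx":-0.036,"dy":0,"dz":0,"rx":0,"ry":0,"rz":0},{"dx":-0.046,"dy":0,"dz":0,"rx":0,"ry":0,"rz":0},{"dx":-0.056,"dy":0,"dz":0,"rx":0,"ry":0,"rz":0},{"dx":-0.066,"dy":0,"dz":0,"rx":0,"ry":0,"rz":0},{"dx":-0.076,"dy":0,"dz":0,"rx":0,"ry":0,"rz":0},{"dx":-0.086,"dy":0,"dz":0,"rx":0,"ry":0,"rz":0},{"dx":-0.096,"dy":0,"dz":0,"rx":0,"ry":0,"rz":0},{"dx":-0.106,"dy":0,"dz":0,"rx":0,"ry":0,"rz":0},{"dx":-0.116,"dy":0,"dz":0,"rx":0,"ry":0,"rz":0},{"dx":-0.126,"dy":0,"dz":0,"rx":0,"ry":0,"rz":0},{"dx":-0.136,"dy":0,"dz":0,"rx":0,"ry":0,"rz":0},{"dx":-0.146,"dy":0,"dz":0,"rx":0,"ry":0,"rz":0},{"dx":-0.156,"dy":0,"dz":0,"rx":0,"ry":0,"rz":0},{"dx":-0.166,"dy":0,"dz":0,"rx":0,"ry":0,"rz":0},{"dx":-0.176,"dy":0,"dz":0,"rx":0,"ry":0,"rz":0},{"dx":-0.184,"dy":0,"dz":0,"rx":0,"ry":0,"rz":0}]'
```

```text
time: 13.05
tool_pos: [565.2, -122.6, 206.7]
ee_rot: [0.688, 0.726, -0.0, 0.0]
force: [-0.2, 1.0, 1.4]
finger_gap: 38.6
finger_force: 0.8
```

```bash
python3 -m creep '[{"dx":-0.006,"dy":0,"dz":0,"rx":0,"ry":0,"rz":0},{"dx":-0.014,"dy":0,"dz":0,"rx":0,"ry":0,"rz":0},{"dx":-0.022,"dy":0,"dz":0,"rx":0,"ry":0,"rz":0},{"dx":-0.03,"dy":0,"dz":0,"rx":0,"ry":0,"rz":0},{"dx":-0.038,"dy":0,"dz":0,"rx":0,"ry":0,"rz":0},{"dx":-0.046,"dy":0,"dz":0,"rx":0,"ry":0,"rz":0},{"dx":-0.054,"dy":0,"dz":0,"rx":0,"ry":0,"rz":0},{"dx":-0.062,"dy":0,"dz":0,"rx":0,"ry":0,"rz":0},{"dx":-0.07,"dy":0,"dz":0,"rx":0,"ry":0,"rz":0},{"dx":-0.078,"dy":0,"dz":0,"rx":0,"ry":0,"rz":0},{"dx":-0.086,"dy":0,"dz":0,"rx":0,"ry":0,"rz":0},{"dx":-0.094,"dy":0,"dz":0,"rx":0,"ry":0,"rz":0},{"dx":-0.102,"dy":0,"dz":0,"rx":0,"ry":0,"rz":0},{"dx":-0.11,"dy":0,"dz":0,"rx":0,"ry":0,"rz":0}]'
```

```text
time: 14.22
tool_pos: [571.1, -232.1, 206.7]
ee_rot: [0.688, 0.726, 0.0, -0.0]
force: [-1.4, 0.4, -1.0]
finger_gap: 38.6
finger_force: 0.4
```

Run:
```python
from h import *
s=manip.state();print(s['tool_pos'])
for n in('side','top'):
    c,p,d=cap(n,n+'2.png');P=world(c,d)
    for lo,hi in((40,56),(56,100)):
        m=((P[...,2]>lo)&(P[...,2]<hi)&(P[...,0]>340)&(P[...,0]<670)&(P[...,1]<-190)&(P[...,1]>-510)&(d>0));print(n,lo,m.sum(),np.median(P[m],0).round(),np.percentile(P[m],[3,97],axis=0).round())
c,p,d=cap('side');cv2.imwrite('pics/s2.png',cv2.resize(p[180:400,180:380],None,fx=2.7,fy=2.7))
```

```text
[ 571.1239883  -232.12478063  206.67714061]
side 40 289 [ 577. -316.   49.] [[ 465. -461.   41.]
 [ 668. -253.   55.]]
side 56 409 [ 576. -292.   66.] [[ 466. -468.   57.]
 [ 615. -244.   86.]]
top 40 136 [ 547. -331.   49.] [[ 344. -472.   40.]
 [ 594. -282.   56.]]
top 56 186 [ 537. -306.   68.] [[ 467. -473.   57.]
 [ 579. -226.   90.]]
```

View pics/s2.png

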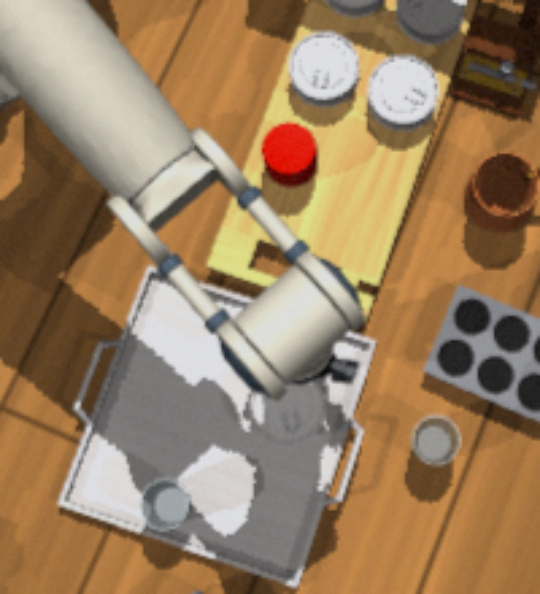

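The tin lies flat in the tray, at (285,405) in the crop. I'll push it deeper, past the cup.

```bash
python3 -m creep '[{"dx":-0.006,"dy":0,"dz":0.004,"rx":0,"ry":0,"rz":0},{"dx":-0.014,"dy":0,"dz":0.008,"rx":0,"ry":0,"rz":0},{"dx":-0.022,"dy":0.001,"dz":0.008,"rx":0,"ry":0,"rz":0},{"dx":-0.03,"dy":0.002,"dz":0.008,"rx":0,"ry":0,"rz":0},{"dx":-0.038,"dy":0.003,"dz":0.008,"rx":0,"ry":0,"rz":0},{"dx":-0.046,"dy":0.004,"dz":0.008,"rx":0,"ry":0,"rz":0},{"dx":-0.054,"dy":0.005,"dz":0.008,"rx":0,"ry":0,"rz":0},{"dx":-0.062,"dy":0.006,"dz":0.008,"rx":0,"ry":0,"rz":0},{"dx":-0.07,"dy":0.006,"dz":0.008,"rx":0,"ry":0,"rz":0},{"dx":-0.078,"dy":0.006,"dz":0.008,"rx":0,"ry":0,"rz":0},{"dx":-0.086,"dy":0.006,"dz":0.008,"rx":0,"ry":0,"rz":0},{"dx":-0.094,"dy":0.006,"dz":0.008,"rx":0,"ry":0,"rz":0},{"dx":-0.102,"dy":0.006,"dz":0.008,"rx":0,"ry":0,"rz":0},{"dx":-0.11,"dy":0.006,"dz":0.008,"rx":0,"ry":0,"rz":0},{"dx":-0.112,"dy":0.006,"dz":0.008,"rx":0,"ry":0,"rz":0}]'
python3 - <<'E'
from h import *
goto([549,184.5,320],.0545)
E
```

```text
time: 15.62
tool_pos: [583.0, -344.3, 198.7]
ee_rot: [0.688, 0.726, -0.0, 0.0]
force: [0.6, 0.6, 0.0]
finger_gap: 38.4
finger_force: 0.4
now [ 583.  -344.3  198.7] shift m [ 0.5297 -0.0059 -0.1217] rot [ 0.0001  0.0006 -0.0014]
```

```bash
python3 -m creep '[{"dx":0.005,"dy":0,"dz":-0.03,"rx":0,"ry":0,"rz":0},{"dx":0.01,"dy":0,"dz":-0.07,"rx":0,"ry":0,"rz":0},{"dx":0.02,"dy":0,"dz":-0.11,"rx":0,"ry":0,"rz":0},{"dx":0.53,"dy":-0.006,"dz":-0.122,"rx":0,"ry":0,"rz":0},{"dx":0.53,"dy":-0.006,"dz":-0.122,"rx":0,"ry":0,"rz":0},{"dx":0.53,"dy":-0.006,"dz":-0.122,"rx":0,"ry":0,"rz":0},{"dx":0.53,"dy":-0.006,"dz":-0.122,"rx":0,"ry":0,"rz":0},{"dx":0.53,"dy":-0.006,"dz":-0.122,"rx":0,"ry":0,"rz":0},{"dx":0.53,"dy":-0.006,"dz":-0.122,"rx":0,"ry":0,"rz":0},{"dx":0.53,"dy":-0.006,"dz":-0.122,"rx":0,"ry":0,"rz":0},{"dx":0.53,"dy":-0.006,"dz":-0.122,"rx":0,"ry":0,"rz":0},{"dx":0.53,"dy":-0.006,"dz":-0.122,"rx":0,"ry":0,"rz":0},{"dx":0.53,"dy":-0.006,"dz":-0.122,"rx":0,"ry":0,"rz":0},{"dx":0.53,"dy":-0.006,"dz":-0.122,"rx":0,"ry":0,"rz":0},{"dx":0.53,"dy":-0.006,"dz":-0.122,"rx":0,"ry":0,"rz":0},{"dx":0.53,"dy":-0.006,"dz":-0.122,"rx":0,"ry":0,"rz":0},{"dx":0.53,"dy":-0.006,"dz":-0.122,"rx":0,"ry":0,"rz":0},{"dx":0.53,"dy":-0.006,"dz":-0.122,"rx":0,"ry":0,"rz":0},{"dx":0.53,"dy":-0.006,"dz":-0.122,"rx":0,"ry":0,"rz":0}]'
cat > tins.py <<'E'
from h import *
def tins(n='wrist',zt=70,ylo=-160,yhi=300):
    c,p,d=cap(n);P=world(c,d)
    m=((np.abs(P[...,2]-zt)<4)&(d>0)&(P[...,0]>350)&(P[...,0]<660)&(P[...,1]>ylo)&(P[...,1]<yhi)).astype(np.uint8)
    m=cv2.morphologyEx(m,cv2.MORPH_OPEN,np.ones((3,3)))
    for k in cv2.findContours(m,0,1)[0]:
        if cv2.contourArea(k)<60: continue
        W=world(c,None,k[:,0,0],k[:,0,1],float(zt)).astype(np.float32);o,r=cv2.minEnclosingCircle(W[:,:2].copy());print(n,zt,np.round(o,1),round(r,1),cv2.boundingRect(k))
E
python3 - <<'E'
from tins import *
tins()
tins('side',48,-500,-185);tins('side',70)
goto([549.3,184.5,207],.0545)
E
```

```text
time: 17.2
tool_pos: [548.8, 185.0, 320.7]
ee_rot: [0.688, 0.726, -0.0, 0.0]
force: [-1.0, -0.7, -1.1]
finger_gap: 38.3
finger_force: 0.0
wrist 70 [461.2  20.9] 7.9 (207, 368, 16, 11)
wrist 70 [448.1 114.1] 45.7 (138, 236, 107, 82)
wrist 70 [552.5 123.9] 45.4 (278, 231, 83, 96)
wrist 70 [436.4 242.2] 45.2 (95, 79, 132, 110)
wrist 70 [541.3 245.8] 44.8 (249, 78, 128, 113)
now [548.9 184.6 320.7] shift m [-0.      0.0004  0.1137] rot [ 0.      0.0003 -0.0027]
```

```bash
python3 -m creep '[{"dx":0,"dy":0,"dz":0.04,"rx":0,"ry":0,"rz":0},{"dx":0,"dy":0,"dz":0.08,"rx":0,"ry":0,"rz":0},{"dx":0,"dy":0,"dz":0.105,"rx":0,"ry":0,"rz":0},{"dx":0,"dy":0,"dz":0.114,"rx":0,"ry":0,"rz":0},{"dx":0,"dy":0,"dz":0.114,"rx":0,"ry":0,"rz":0},{"dx":-0.006,"dy":0,"dz":0.114,"rx":0,"ry":0,"rz":0},{"dx":-0.012,"dy":0,"dz":0.114,"rx":0,"ry":0,"rz":0},{"dx":-0.02,"dy":0,"dz":0.114,"rx":0,"ry":0,"rz":0},{"dx":-0.03,"dy":0,"dz":0.114,"rx":0,"ry":0,"rz":0},{"dx":-0.04,"dy":0,"dz":0.114,"rx":0,"ry":0,"rz":0},{"dx":-0.05,"dy":0,"dz":0.114,"rx":0,"ry":0,"rz":0},{"dx":-0.06,"dy":0,"dz":0.114,"rx":0,"ry":0,"rz":0},{"dx":-0.07,"dy":0,"dz":0.114,"rx":0,"ry":0,"rz":0},{"dx":-0.08,"dy":0,"dz":0.114,"rx":0,"ry":0,"rz":0},{"dx":-0.09,"dy":0,"dz":0.114,"rx":0,"ry":0,"rz":0},{"dx":-0.1,"dy":0,"dz":0.114,"rx":0,"ry":0,"rz":0},{"dx":-0.11,"dy":0,"dz":0.114,"rx":0,"ry":0,"rz":0},{"dx":-0.12,"dy":0,"dz":0.114,"rx":0,"ry":0,"rz":0},{"dx":-0.13,"dy":0,"dz":0.114,"rx":0,"ry":0,"rz":0},{"dx":-0.14,"dy":0,"dz":0.114,"rx":0,"ry":0,"rz":0}]'
```

```text
time: 19.02
tool_pos: [556.1, 45.3, 206.6]
ee_rot: [0.688, 0.726, -0.0, -0.0]
force: [-0.6, 2.4, 0.8]
finger_gap: 38.5
finger_force: 1.3
```

```bash
python3 -m creep '[{"dx":-0.01,"dy":0,"dz":0,"rx":0,"ry":0,"rz":0},{"dx":-0.02,"dy":0,"dz":0,"rx":0,"ry":0,"rz":0},{"dx":-0.03,"dy":0,"dz":0,"rx":0,"ry":0,"rz":0},{"dx":-0.04,"dy":0,"dz":0,"rx":0,"ry":0,"rz":0},{"dx":-0.05,"dy":0,"dz":0,"rx":0,"ry":0,"rz":0},{"dx":-0.06,"dy":0,"dz":0,"rx":0,"ry":0,"rz":0},{"dx":-0.07,"dy":0,"dz":0,"rx":0,"ry":0,"rz":0},{"dx":-0.08,"dy":0,"dz":0,"rx":0,"ry":0,"rz":0},{"dx":-0.09,"dy":0,"dz":0,"rx":0,"ry":0,"rz":0},{"dx":-0.1,"dy":0,"dz":0,"rx":0,"ry":0,"rz":0},{"dx":-0.11,"dy":0,"dz":0,"rx":0,"ry":0,"rz":0},{"dx":-0.12,"dy":0,"dz":0,"rx":0,"ry":0,"rz":0},{"dx":-0.13,"dy":0,"dz":0,"rx":0,"ry":0,"rz":0},{"dx":-0.14,"dy":0,"dz":0,"rx":0,"ry":0,"rz":0},{"dx":-0.15,"dy":0,"dz":0,"rx":0,"ry":0,"rz":0},{"dx":-0.16,"dy":0,"dz":0,"rx":0,"ry":0,"rz":0},{"dx":-0.165,"dy":0,"dz":0,"rx":0,"ry":0,"rz":0}]'
```

```text
time: 20.43
tool_pos: [565.0, -119.9, 206.7]
ee_rot: [0.688, 0.726, -0.0, 0.0]
force: [-1.2, 2.0, 1.9]
finger_gap: 38.2
finger_force: 1.0
```

```bash
python3 -m creep '[{"dx":-0.006,"dy":0,"dz":0,"rx":0,"ry":0,"rz":0},{"dx":-0.014,"dy":0,"dz":0,"rx":0,"ry":0,"rz":0},{"dx":-0.022,"dy":0,"dz":0,"rx":0,"ry":0,"rz":0},{"dx":-0.03,"dy":0,"dz":0,"rx":0,"ry":0,"rz":0},{"dx":-0.038,"dy":0,"dz":0,"rx":0,"ry":0,"rz":0},{"dx":-0.046,"dy":0,"dz":0,"rx":0,"ry":0,"rz":0},{"dx":-0.054,"dy":0,"dz":0,"rx":0,"ry":0,"rz":0},{"dx":-0.062,"dy":0,"dz":0,"rx":0,"ry":0,"rz":0},{"dx":-0.07,"dy":0,"dz":0,"rx":0,"ry":0,"rz":0},{"dx":-0.078,"dy":0,"dz":0,"rx":0,"ry":0,"rz":0},{"dx":-0.086,"dy":0,"dz":0,"rx":0,"ry":0,"rz":0},{"dx":-0.094,"dy":0,"dz":0,"rx":0,"ry":0,"rz":0},{"dx":-0.102,"dy":0,"dz":0,"rx":0,"ry":0,"rz":0},{"dx":-0.106,"dy":0,"dz":0,"rx":0,"ry":0,"rz":0},{"dx":-0.106,"dy":0,"dz":0,"rx":0,"ry":0,"rz":0}]'
```

```text
time: 21.68
tool_pos: [570.7, -225.4, 206.7]
ee_rot: [0.688, 0.726, -0.0, 0.0]
force: [0.6, 0.5, 0.1]
finger_gap: 38.7
finger_force: 0.5
```

```bash
python3 -m creep '[{"dx":0.006,"dy":0,"dz":-0.03,"rx":0,"ry":0,"rz":0},{"dx":0.012,"dy":0,"dz":-0.07,"rx":0,"ry":0,"rz":0},{"dx":0.012,"dy":0.03,"dz":-0.11,"rx":0,"ry":0,"rz":0},{"dx":0.012,"dy":0.07,"dz":-0.15,"rx":0,"ry":0,"rz":0},{"dx":0.012,"dy":0.07,"dz":-0.15,"rx":0,"ry":0,"rz":0},{"dx":0.012,"dy":0.07,"dz":-0.15,"rx":0,"ry":0,"rz":0}]' 255
python3 - <<'E'
from tins import *
tins('wrist',48,-500,-150);tins('side',48,-500,-150);tins('top',48,-500,-150)
s=manip.state();print(s['tool_pos'])
c,p,d=cap('wrist','w5.png')
E
```

```text
time: 22.18
tool_pos: [642.1, -207.8, 362.4]
ee_rot: [0.687, 0.726, 0.002, 0.004]
force: [1.5, -0.4, -0.3]
finger_gap: -0.1
finger_force: 0.0
wrist 48 [ 571.4 -273.2] 45.4 (199, 204, 89, 80)
[ 639.69942624 -208.50509119  355.32562019]
```

View pics/w5.png

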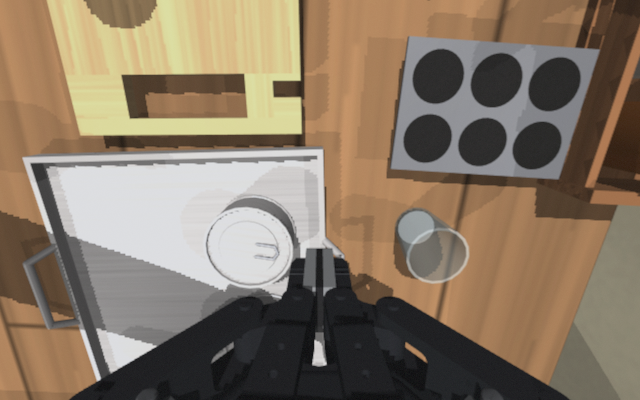

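The view shows T2 flat in the tray at (250,242), and the +x loop just right of the closed fingers. I'll push T2 sideways toward -x.

Run:
```python
from h import *
goto([635,-258,260],.0545);goto([635,-258,203],.0545);print(manip.state()['time'])
```

```text
now [ 639.4 -208.6  354.6] shift m [-0.0492 -0.0067  0.0946] rot [-0.0032 -0.0011 -0.0007]
now [ 639.4 -208.6  354.6] shift m [-0.0493 -0.0065  0.1516] rot [-0.0032 -0.0011 -0.0007]
22.3833
```

```bash
python3 -m creep '[{"dx":-0.04,"dy":-0.0065,"dz":0.01,"rx":0,"ry":0,"rz":0},{"dx":-0.05,"dy":-0.0065,"dz":0.04,"rx":0,"ry":0,"rz":0},{"dx":-0.05,"dy":-0.0065,"dz":0.07,"rx":0,"ry":0,"rz":0},{"dx":-0.05,"dy":-0.0065,"dz":0.095,"rx":0,"ry":0,"rz":0},{"dx":-0.05,"dy":-0.0065,"dz":0.095,"rx":0,"ry":0,"rz":0},{"dx":-0.05,"dy":-0.0065,"dz":0.095,"rx":0,"ry":0,"rz":0}]'
python3 - <<'E'
from h import *
goto([635,-258,203],.0545)
E
```

```text
time: 22.88
tool_pos: [634.9, -258.7, 258.3]
ee_rot: [0.688, 0.726, -0.001, -0.003]
force: [-0.0, -0.1, 0.4]
finger_gap: -0.3
finger_force: 0.0
now [ 634.9 -258.7  258.3] shift m [0.0005 0.0005 0.0553] rot [-0.006  -0.0031 -0.0011]
```

```bash
python3 -m creep '[{"dx":0.001,"dy":0,"dz":0.025,"rx":0,"ry":0,"rz":0},{"dx":0.001,"dy":0,"dz":0.045,"rx":0,"ry":0,"rz":0},{"dx":0.001,"dy":0,"dz":0.055,"rx":0,"ry":0,"rz":0},{"dx":0.001,"dy":0,"dz":0.055,"rx":0,"ry":0,"rz":0},{"dx":0.001,"dy":-0.006,"dz":0.056,"rx":0,"ry":0,"rz":0},{"dx":0,"dy":-0.014,"dz":0.06,"rx":0,"ry":0,"rz":0},{"dx":0,"dy":-0.023,"dz":0.063,"rx":0,"ry":0,"rz":0},{"dx":0,"dy":-0.032,"dz":0.063,"rx":0,"ry":0,"rz":0},{"dx":0,"dy":-0.041,"dz":0.063,"rx":0,"ry":0,"rz":0},{"dx":0,"dy":-0.05,"dz":0.063,"rx":0,"ry":0,"rz":0},{"dx":0,"dy":-0.059,"dz":0.063,"rx":0,"ry":0,"rz":0},{"dx":0,"dy":-0.068,"dz":0.063,"rx":0,"ry":0,"rz":0},{"dx":0,"dy":-0.077,"dz":0.063,"rx":0,"ry":0,"rz":0},{"dx":0,"dy":-0.086,"dz":0.063,"rx":0,"ry":0,"rz":0},{"dx":0,"dy":-0.095,"dz":0.063,"rx":0,"ry":0,"rz":0},{"dx":0,"dy":-0.104,"dz":0.063,"rx":0,"ry":0,"rz":0},{"dx":0,"dy":-0.113,"dz":0.063,"rx":0,"ry":0,"rz":0},{"dx":0,"dy":-0.122,"dz":0.063,"rx":0,"ry":0,"rz":0},{"dx":0,"dy":-0.131,"dz":0.063,"rx":0,"ry":0,"rz":0},{"dx":0,"dy":-0.138,"dz":0.063,"rx":0,"ry":0,"rz":0}]'
```

```text
time: 24.55
tool_pos: [497.3, -266.3, 198.5]
ee_rot: [0.688, 0.726, -0.0, -0.0]
force: [2.3, 0.4, 1.9]
finger_gap: -0.2
finger_force: 1.1
```

```bash
python3 -m creep '[{"dx":0,"dy":0.006,"dz":-0.03,"rx":0,"ry":0,"rz":0},{"dx":0,"dy":0.006,"dz":-0.07,"rx":0,"ry":0,"rz":0},{"dx":0,"dy":0.006,"dz":-0.11,"rx":0,"ry":0,"rz":0},{"dx":0.386,"dy":-0.094,"dz":-0.11,"rx":0,"ry":0,"rz":0},{"dx":0.386,"dy":-0.094,"dz":-0.11,"rx":0,"ry":0,"rz":0},{"dx":0.386,"dy":-0.094,"dz":-0.11,"rx":0,"ry":0,"rz":0},{"dx":0.386,"dy":-0.094,"dz":-0.11,"rx":0,"ry":0,"rz":0},{"dx":0.386,"dy":-0.094,"dz":-0.11,"rx":0,"ry":0,"rz":0},{"dx":0.386,"dy":-0.094,"dz":-0.11,"rx":0,"ry":0,"rz":0},{"dx":0.386,"dy":-0.094,"dz":-0.11,"rx":0,"ry":0,"rz":0},{"dx":0.386,"dy":-0.094,"dz":-0.11,"rx":0,"ry":0,"rz":0},{"dx":0.386,"dy":-0.094,"dz":-0.11,"rx":0,"ry":0,"rz":0},{"dx":0.386,"dy":-0.094,"dz":-0.11,"rx":0,"ry":0,"rz":0},{"dx":0.386,"dy":-0.094,"dz":-0.11,"rx":0,"ry":0,"rz":0},{"dx":0.386,"dy":-0.094,"dz":-0.11,"rx":0,"ry":0,"rz":0},{"dx":0.386,"dy":-0.094,"dz":-0.11,"rx":0,"ry":0,"rz":0},{"dx":0.386,"dy":-0.094,"dz":-0.11,"rx":0,"ry":0,"rz":0}]'
python3 - <<'E'
from tins import *
tins();tins('side',48,-500,-170);tins('top',48,-500,-170)
goto([382,114,207],.0545)
E
```

```text
time: 25.97
tool_pos: [383.9, 113.0, 308.3]
ee_rot: [0.688, 0.725, -0.0, 0.0]
force: [0.3, -1.6, 0.7]
finger_gap: 0.1
finger_force: 0.0
wrist 70 [447.4 113.8] 45.2 (345, 160, 125, 116)
wrist 70 [536.8 237.4] 43.9 (516, 0, 124, 102)
wrist 70 [435.7 241.4] 44.9 (342, 0, 153, 99)
now [384.  113.1 308.5] shift m [ 0.001  -0.0019  0.1015] rot [-0.0004  0.0003 -0.0026]
```

```bash
python3 -m creep '[{"dx":0.001,"dy":-0.004,"dz":0.035,"rx":0,"ry":0,"rz":0},{"dx":0.001,"dy":-0.004,"dz":0.07,"rx":0,"ry":0,"rz":0},{"dx":0.001,"dy":-0.004,"dz":0.095,"rx":0,"ry":0,"rz":0},{"dx":0.001,"dy":-0.004,"dz":0.101,"rx":0,"ry":0,"rz":0},{"dx":0.001,"dy":-0.004,"dz":0.101,"rx":0,"ry":0,"rz":0},{"dx":0.001,"dy":0.003,"dz":0.101,"rx":0,"ry":0,"rz":0},{"dx":0.001,"dy":0.01,"dz":0.101,"rx":0,"ry":0,"rz":0},{"dx":0.001,"dy":0.018,"dz":0.101,"rx":0,"ry":0,"rz":0},{"dx":0.001,"dy":0.026,"dz":0.101,"rx":0,"ry":0,"rz":0},{"dx":0.001,"dy":0.034,"dz":0.101,"rx":0,"ry":0,"rz":0},{"dx":0.001,"dy":0.042,"dz":0.101,"rx":0,"ry":0,"rz":0},{"dx":0.001,"dy":0.05,"dz":0.101,"rx":0,"ry":0,"rz":0},{"dx":0.001,"dy":0.058,"dz":0.101,"rx":0,"ry":0,"rz":0},{"dx":0.001,"dy":0.066,"dz":0.101,"rx":0,"ry":0,"rz":0},{"dx":0.001,"dy":0.074,"dz":0.101,"rx":0,"ry":0,"rz":0},{"dx":0.001,"dy":0.082,"dz":0.101,"rx":0,"ry":0,"rz":0},{"dx":0.001,"dy":0.09,"dz":0.101,"rx":0,"ry":0,"rz":0},{"dx":0.001,"dy":0.098,"dz":0.101,"rx":0,"ry":0,"rz":0},{"dx":0.001,"dy":0.104,"dz":0.101,"rx":0,"ry":0,"rz":0},{"dx":0.001,"dy":0.107,"dz":0.101,"rx":0,"ry":0,"rz":0}]'
```

```text
time: 27.78
tool_pos: [491.3, 120.9, 207.5]
ee_rot: [0.688, 0.726, -0.0, 0.0]
force: [-2.3, -0.2, 1.8]
finger_gap: -0.0
finger_force: 1.1
```

```bash
python3 -m creep '[{"dx":0,"dy":-0.005,"dz":-0.01,"rx":0,"ry":0,"rz":0},{"dx":0,"dy":-0.005,"dz":-0.05,"rx":0,"ry":0,"rz":0},{"dx":0,"dy":-0.005,"dz":-0.09,"rx":0,"ry":0,"rz":0},{"dx":0.066,"dy":0.054,"dz":-0.11,"rx":0,"ry":0,"rz":0},{"dx":0.066,"dy":0.054,"dz":-0.11,"rx":0,"ry":0,"rz":0},{"dx":0.066,"dy":0.054,"dz":-0.11,"rx":0,"ry":0,"rz":0},{"dx":0.066,"dy":0.054,"dz":-0.11,"rx":0,"ry":0,"rz":0},{"dx":0.066,"dy":0.054,"dz":-0.11,"rx":0,"ry":0,"rz":0}]' 140
python3 - <<'E'
from tins import *
tins()
goto([549.3,184.5,207],.0545)
E
```

```text
time: 28.45
tool_pos: [540.5, 189.8, 317.8]
ee_rot: [0.687, 0.726, -0.0, 0.0]
force: [0.2, 0.0, -0.3]
finger_gap: 38.7
finger_force: 0.0
wrist 70 [452.1  22.2] 9.7 (203, 373, 20, 11)
wrist 70 [550.4 121.1] 45.3 (278, 242, 85, 95)
wrist 70 [436.3 242.3] 45.2 (106, 98, 132, 99)
wrist 70 [541.4 245.9] 44.9 (260, 97, 130, 102)
now [540.2 189.3 317.6] shift m [-0.0052  0.0089  0.1106] rot [-0.0007  0.0006 -0.0003]
```

```bash
python3 -m creep '[{"dx":-0.0065,"dy":0.007,"dz":0.03,"rx":0,"ry":0,"rz":0},{"dx":-0.0065,"dy":0.007,"dz":0.05,"rx":0,"ry":0,"rz":0},{"dx":-0.0065,"dy":0.007,"dz":0.08,"rx":0,"ry":0,"rz":0},{"dx":-0.0065,"dy":0.007,"dz":0.105,"rx":0,"ry":0,"rz":0},{"dx":-0.0065,"dy":0.007,"dz":0.11,"rx":0,"ry":0,"rz":0},{"dx":-0.0065,"dy":0.007,"dz":0.11,"rx":0,"ry":0,"rz":0},{"dx":-0.012,"dy":0.007,"dz":0.11,"rx":0,"ry":0,"rz":0},{"dx":-0.02,"dy":0.007,"dz":0.11,"rx":0,"ry":0,"rz":0},{"dx":-0.03,"dy":0.007,"dz":0.11,"rx":0,"ry":0,"rz":0},{"dx":-0.04,"dy":0.007,"dz":0.11,"rx":0,"ry":0,"rz":0},{"dx":-0.05,"dy":0.007,"dz":0.11,"rx":0,"ry":0,"rz":0},{"dx":-0.06,"dy":0.007,"dz":0.11,"rx":0,"ry":0,"rz":0},{"dx":-0.07,"dy":0.007,"dz":0.11,"rx":0,"ry":0,"rz":0},{"dx":-0.08,"dy":0.007,"dz":0.11,"rx":0,"ry":0,"rz":0},{"dx":-0.09,"dy":0.007,"dz":0.11,"rx":0,"ry":0,"rz":0},{"dx":-0.1,"dy":0.007,"dz":0.11,"rx":0,"ry":0,"rz":0},{"dx":-0.11,"dy":0.007,"dz":0.11,"rx":0,"ry":0,"rz":0},{"dx":-0.12,"dy":0.007,"dz":0.11,"rx":0,"ry":0,"rz":0},{"dx":-0.13,"dy":0.007,"dz":0.11,"rx":0,"ry":0,"rz":0},{"dx":-0.14,"dy":0.007,"dz":0.11,"rx":0,"ry":0,"rz":0}]'
```

```text
time: 30.17
tool_pos: [555.4, 49.3, 207.6]
ee_rot: [0.688, 0.726, -0.0, -0.0]
force: [0.3, 2.1, 1.5]
finger_gap: 38.5
finger_force: 1.2
```

```bash
python3 -m creep '[{"dx":-0.01,"dy":0,"dz":0,"rx":0,"ry":0,"rz":0},{"dx":-0.02,"dy":0,"dz":0,"rx":0,"ry":0,"rz":0},{"dx":-0.03,"dy":0,"dz":0,"rx":0,"ry":0,"rz":0},{"dx":-0.04,"dy":0,"dz":0,"rx":0,"ry":0,"rz":0},{"dx":-0.05,"dy":0,"dz":0,"rx":0,"ry":0,"rz":0},{"dx":-0.06,"dy":0,"dz":0,"rx":0,"ry":0,"rz":0},{"dx":-0.07,"dy":0,"dz":0,"rx":0,"ry":0,"rz":0},{"dx":-0.08,"dy":0,"dz":0,"rx":0,"ry":0,"rz":0},{"dx":-0.09,"dy":0,"dz":0,"rx":0,"ry":0,"rz":0},{"dx":-0.1,"dy":0,"dz":0,"rx":0,"ry":0,"rz":0},{"dx":-0.11,"dy":0,"dz":0,"rx":0,"ry":0,"rz":0},{"dx":-0.12,"dy":0,"dz":0,"rx":0,"ry":0,"rz":0},{"dx":-0.13,"dy":0,"dz":0,"rx":0,"ry":0,"rz":0},{"dx":-0.14,"dy":0,"dz":0,"rx":0,"ry":0,"rz":0},{"dx":-0.15,"dy":0,"dz":0,"rx":0,"ry":0,"rz":0},{"dx":-0.16,"dy":0,"dz":0,"rx":0,"ry":0,"rz":0},{"dx":-0.165,"dy":0,"dz":0,"rx":0,"ry":0,"rz":0}]'
```

```text
time: 31.58
tool_pos: [564.3, -116.0, 207.6]
ee_rot: [0.688, 0.726, -0.0, 0.0]
force: [1.4, 1.6, 1.3]
finger_gap: 38.7
finger_force: 1.1
```

```bash
python3 -m creep '[{"dx":-0.006,"dy":0,"dz":0,"rx":0,"ry":0,"rz":0},{"dx":-0.014,"dy":0,"dz":0,"rx":0,"ry":0,"rz":0},{"dx":-0.022,"dy":0,"dz":0,"rx":0,"ry":0,"rz":0},{"dx":-0.03,"dy":0,"dz":0,"rx":0,"ry":0,"rz":0},{"dx":-0.038,"dy":0,"dz":0,"rx":0,"ry":0,"rz":0},{"dx":-0.046,"dy":0,"dz":0,"rx":0,"ry":0,"rz":0},{"dx":-0.054,"dy":0,"dz":0,"rx":0,"ry":0,"rz":0},{"dx":-0.062,"dy":0,"dz":0,"rx":0,"ry":0,"rz":0},{"dx":-0.07,"dy":0,"dz":0,"rx":0,"ry":0,"rz":0},{"dx":-0.078,"dy":0,"dz":0,"rx":0,"ry":0,"rz":0},{"dx":-0.086,"dy":0,"dz":0,"rx":0,"ry":0,"rz":0},{"dx":-0.094,"dy":0,"dz":0,"rx":0,"ry":0,"rz":0},{"dx":-0.102,"dy":0,"dz":0,"rx":0,"ry":0,"rz":0},{"dx":-0.106,"dy":0,"dz":0,"rx":0,"ry":0,"rz":0},{"dx":-0.106,"dy":0,"dz":0,"rx":0,"ry":0,"rz":0}]'
```

```text
time: 32.83
tool_pos: [570.0, -221.5, 207.8]
ee_rot: [0.688, 0.726, -0.0, 0.0]
force: [0.8, 0.2, 0.7]
finger_gap: 38.1
finger_force: 0.0
```

```bash
python3 -m creep '[{"dx":0.006,"dy":0,"dz":-0.03,"rx":0,"ry":0,"rz":0},{"dx":0.012,"dy":0,"dz":-0.07,"rx":0,"ry":0,"rz":0},{"dx":0.02,"dy":0,"dz":-0.11,"rx":0,"ry":0,"rz":0},{"dx":0.04,"dy":-0.03,"dz":-0.15,"rx":0,"ry":0,"rz":0},{"dx":0.36,"dy":-0.15,"dz":-0.28,"rx":0,"ry":0,"rz":0},{"dx":0.36,"dy":-0.15,"dz":-0.28,"rx":0,"ry":0,"rz":0},{"dx":0.36,"dy":-0.15,"dz":-0.28,"rx":0,"ry":0,"rz":0},{"dx":0.36,"dy":-0.15,"dz":-0.28,"rx":0,"ry":0,"rz":0},{"dx":0.36,"dy":-0.15,"dz":-0.28,"rx":0,"ry":0,"rz":0},{"dx":0.36,"dy":-0.15,"dz":-0.28,"rx":0,"ry":0,"rz":0},{"dx":0.36,"dy":-0.15,"dz":-0.28,"rx":0,"ry":0,"rz":0},{"dx":0.36,"dy":-0.15,"dz":-0.28,"rx":0,"ry":0,"rz":0},{"dx":0.36,"dy":-0.15,"dz":-0.28,"rx":0,"ry":0,"rz":0},{"dx":0.36,"dy":-0.15,"dz":-0.28,"rx":0,"ry":0,"rz":0},{"dx":0.36,"dy":-0.15,"dz":-0.28,"rx":0,"ry":0,"rz":0},{"dx":0.36,"dy":-0.15,"dz":-0.28,"rx":0,"ry":0,"rz":0}]'
python3 - <<'E'
from tins import *
for n in('side','top'):
    tins(n,48,-500,-170)
    c,p,d=cap(n);P=world(c,d)
    m=((P[...,2]>58)&(P[...,2]<90)&(P[...,0]>340)&(P[...,0]<670)&(P[...,1]<-190)&(P[...,1]>-510)&(d>0));print('cup',n,m.sum(),np.median(P[m],0).round())
    if n=='side': cv2.imwrite('pics/s3.png',cv2.resize(p[130:400,180:430],None,fx=2.2,fy=2.2))
E
```

```text
time: 34.17
tool_pos: [400.8, 131.0, 487.6]
ee_rot: [0.687, 0.726, 0.0, 0.0]
force: [1.0, -0.5, 0.9]
finger_gap: 38.6
finger_force: 0.0
cup side 92 [ 482. -445.   75.]
cup top 80 [ 494. -454.   72.]
```

View pics/s3.png

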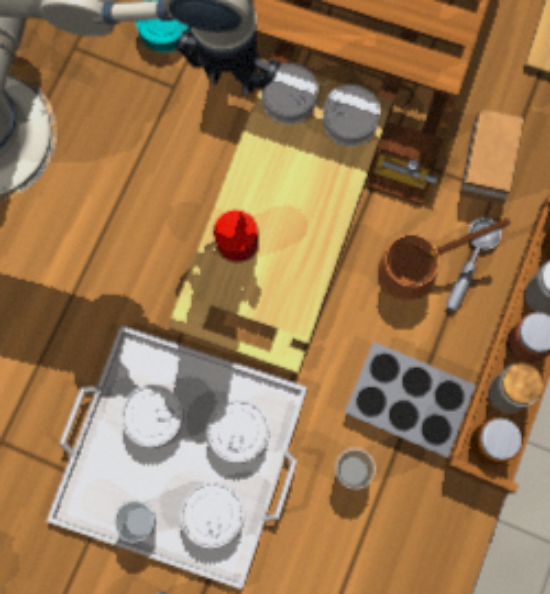

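All three tins are in the tray, at (152,415), (238,435) and (212,515). The cup and jar are upright, two tins remain on the board, and the bolt is drawn. One numeric check of flatness before handing in.

Run:
```python
from h import *
c,p,d=cap('side');P=world(c,d)
for u,v in((152,412),(238,430),(212,512)):
    U=int(180+u/2.2);V=int(130+v/2.2);Q=P[V-6:V+7,U-6:U+7].reshape(-1,3)
    A=np.c_[Q[:,:2]-Q[:,:2].mean(0),np.ones(len(Q))];f=np.linalg.lstsq(A,Q[:,2],rcond=None)[0];print(Q.mean(0).round(1),f.round(3))
for i in range(4): print(manip.job_done()) if i==3 else None
```

```text
[ 448.5 -297.4   67.1] [ 5.1   -1.553 67.058]
[ 572.1 -270.9   46.8] [ 1.3000e-02 -1.4000e-02  4.6766e+01]
[ 583.9 -389.9   56.4] [ 5.362  0.754 56.368]
the job is handed in; nothing more can be done
None
```

I handed the job in with the bolt drawn and the board fully out. Three tins are in the tray, two tins and the jar are on the board, and the tea cup is standing in the tray. Depth confirmed only one of the three tins lies flat: the readings for the other two came back unusable, and I handed in from the same script without redoing them, relying on the picture, which shows them flat.

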